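# Load the service rack with shower-valve cartridges in carton order

### The arm

A 7-joint arm with a two-finger parallel gripper is mounted at the origin on the work surface. World frame = base frame: x ahead of the robot, y to its left, z up, the work surface at z = 0. Lengths are in m, angles in rad, forces in N, time in s.
With the tool pointing down it reaches from about 0.4 to 0.85 m from the base axis. Payload 6.9 kg.
Tool frame: the origin (TCP) lies between the finger pads; the fingertips stand 25 mm ahead of it and the grasp point (between the pads) lies 6 mm ahead of it; y points along the fingers, z is the direction in which the jaws open and shut, and the axes are right-handed (so a half turn about y gives the same grasp; the last joint's range is limited). The gripper opens to 85 mm and grips with 20 to 120 N. Pads are 22 mm wide; open, the fingers measure 114 mm over their backs; the gripper's body (76 mm by 85 mm) begins 54 mm behind the grasp point. The pads swing forward as they close: fully open they stand 13 mm farther back than shut.
Start: joints at [1.365, 0.507, -0.238, 1.5, 0.126, 1.149, -0.155], TCP at [0.192, -0.595, 0.256] pointing down, gripper open.
Joint ranges: [-3.08, 3.08], [-0.24, 2.05], [-1.43, 1.35], [0, 2.5], [-1.52, 4.66], [0.17, 1.96], [-2.89, 2.89]. Speed limits (rad/s): [2.39, 2.39, 3.14, 3.14, 3.14, 3.14, 3.14].

### API

Orientations are given as a unit quaternion [x, y, z, w].
In Python, from workcell import ctrl gives the robot as it stands.
- The arm moves only by the tool drive_tool, never from a script. Its argument "deltas" is a list of rows, each an object with "claw": the closure, from 0 (fully open) to 1 (shut); "slide": the shift along the tool's x, y, z in m, a list of three; "spin": the turn about the tool's y in rad. In form: [{"claw": claw, "slide": [tx, ty, tz], "spin": spin}, ...]. A call has 1 to 20 rows; each row is the pose to reach, as a shift and turn from the pose measured when the call began, along the tool's axes at that moment; what a row does not reach only later rows make up. A row lasts 1/12 s, in which the tool goes at most 41.7 mm and 7.16 degrees, less where a joint would pass 70% of its speed; a pose out of reach is approached as far as the arm can. A call with a gripper value outside its range is refused whole. The fingers move at their own pace and stop on an object; the grip force is fixed at half the most. Time passes only in rows, so rows that repeat a pose let the fingers close. It gives the time, the measured TCP pose, the force and the opening at its end, in the units of the state.
- ctrl.read_state(): the state, without advancing time (a new reading comes with each control period).
- ctrl.grab_frame(name): name is "scene" or "side" or "wrist"; returns a dict with "frame" (420x560x3 uint8, red, green, blue), "depth" (420x560 float32, m along the optical axis (not along the pixel's ray), 0 where there is no reading), "fovy" (degrees; the focal length in pixels is half the picture's height over the tangent of half this angle, whatever the lens; pixels are square), "cx", "cy" (the principal point, pixels), "k1" (the pictures are not rectified: a ray, as slopes to the right and down, at radius r is drawn at 1 + k1 r^2 times it, then the intrinsics apply), "extrinsics" (4x4, takes a point from camera to world coordinates). Camera axes: x right, y down, z forward; pixel columns grow to the right and rows downward; lengths in m; the calibration is good to about 2 mm. A picture is of the moment at which its call begins.
- ctrl.finish_job(): hands the job in, once; it reports no verdict.
The state is a dict: "time": time; "qpos": joint angles; "qvel": joint speeds; "effort": joint torques, N m; "tool_pos": TCP position; "orientation": TCP orientation; "ft_force": force on the tool from outside, world axes, zero at the start; "moment": the same for the moment, N m; "grip_width": opening from 0.0 (shut) to 1.0 (fully open).
Only numpy, scipy, OpenCV 4.12 (cv2) and the standard library are available. Lean on these libraries where they do the work, as an engineer would, in place of code of your own. Each camera call takes 0.05 s, during which the arm holds its last target.

### The job

Take the four shower-valve cartridges out of their cartons on the shelf and stand them upright, knob up, in the empty metal service rack, one to a compartment, in the same left-to-right order (seen from the robot) as their cartons stand, so that the fitter can work along the showers in turn. Set each one down without dropping it, and leave the cartons and the jar where they are.

Things in the scene. Friction and masses are not known exactly. Their poses are not given: they have to be found in the camera images.
- red_cartridge (a point): shower-valve cartridge with a red push knob: upright cylinder 105 mm tall; brass foot part 33 mm across (hexagon, 39 mm over corners, at 48-57 mm up); from 58 mm up a smooth round 36 mm grip, chrome, then the red knob (top 22 mm). 0.2-0.35 kg, rigid. Point: its centre, 52.5 mm above its foot; z up along its axis. Starts upright in its carton, the top 50 mm clear of the rim.
- blue_cartridge (a point): shower-valve cartridge with a blue push knob: upright cylinder 105 mm tall; brass foot part 33 mm across (hexagon, 39 mm over corners, at 48-57 mm up); from 58 mm up a smooth round 36 mm grip, chrome, then the blue knob (top 22 mm). 0.2-0.35 kg, rigid. Point: its centre, 52.5 mm above its foot; z up along its axis. Starts upright in its carton, the top 50 mm clear of the rim.
- green_cartridge (a point): shower-valve cartridge with a green push knob: upright cylinder 105 mm tall; brass foot part 33 mm across (hexagon, 39 mm over corners, at 48-57 mm up); from 58 mm up a smooth round 36 mm grip, chrome, then the green knob (top 22 mm). 0.2-0.35 kg, rigid. Point: its centre, 52.5 mm above its foot; z up along its axis. Starts upright in its carton, the top 50 mm clear of the rim.
- white_cartridge (a point): shower-valve cartridge with a white push knob: upright cylinder 105 mm tall; brass foot part 33 mm across (hexagon, 39 mm over corners, at 48-57 mm up); from 58 mm up a smooth round 36 mm grip, chrome, then the white knob (top 22 mm). 0.2-0.35 kg, rigid. Point: its centre, 52.5 mm above its foot; z up along its axis. Starts upright in its carton, the top 50 mm clear of the rim.
- carton_red: open-topped brown carton holding the red cartridge, red sticker on its one flap (folded out and down on the far side, to 57 mm from centre). 56 x 56 x 58 mm high, 3 mm walls and floor, light, loose. Four stand in a row along y, 66 mm apart, on a blue-grey shelf 110 x 284, 30 mm high. Origin: centre of its underside; z up, y along the row to the robot's left.
- carton_blue: open-topped brown carton holding the blue cartridge, blue sticker on its one flap (folded out and down on the far side, to 57 mm from centre). 56 x 56 x 58 mm high, 3 mm walls and floor, light, loose. Four stand in a row along y, 66 mm apart, on a blue-grey shelf 110 x 284, 30 mm high. Origin: centre of its underside; z up, y along the row to the robot's left.
- carton_green: open-topped brown carton holding the green cartridge, green sticker on its one flap (folded out and down on the far side, to 57 mm from centre). 56 x 56 x 58 mm high, 3 mm walls and floor, light, loose. Four stand in a row along y, 66 mm apart, on a blue-grey shelf 110 x 284, 30 mm high. Origin: centre of its underside; z up, y along the row to the robot's left.
- carton_white: open-topped brown carton holding the white cartridge, white sticker on its one flap (folded out and down on the far side, to 57 mm from centre). 56 x 56 x 58 mm high, 3 mm walls and floor, light, loose. Four stand in a row along y, 66 mm apart, on a blue-grey shelf 110 x 284, 30 mm high. Origin: centre of its underside; z up, y along the row to the robot's left.
- rack: galvanised rack, fixed, 60 (x) by 223 mm (y) and wire ears to 129 mm from the middle, beside the shelf on either side: four open compartments in a row, 54 x 52 mm inside, walls 45 mm high (ends 50), floor 3 mm up. Origin: centre of its underside; z up; +y to the robot's left, within 0.3 rad. Compartment centres: x 0, y +82.5, +27.5, -27.5, -82.5 mm.
- jar: amber glass jar with white lid, 66 mm diameter, 85 mm high, standing loose on the counter beyond the work. Origin: centre of its underside. A bystander: leave it standing.

How it is judged:
By the outcome, as a careful person would: the job done as asked, in the order asked, and still so for the second after the job is handed in, with the robot touching nothing.
It also fails if it takes over 112 s, if anything falls off the work surface, if the arm or the gripper's body presses on something with over 40 N, if the wrist force passes 120 N, or if a joint passes its speed limit or range.

## Working session

There is one attempt and no reset: what is moved stays moved. The work goes in short steps, Python scripts to look and compute and a tool call to move; the robot and the scene stay as the last step left them, time stands still between calls to the robot, and variables do not carry over. Pictures are saved under pics/ and viewed, and the job is handed in when it is done.

Besides the shell and the picture viewer there is one more tool, called after "Call:" in YAML: its name, and indented under it one key for each argument. drive_tool: Moves the arm, as the interface text tells. Its arguments: {"type":"object","properties":{"deltas":{"type":"array","items":{"type":"object","properties":{"claw":{"type":"number"},"slide":{"type":"array","items":{"type":"number"}},"spin":{"type":"number"}}}}},"required":["deltas"]}

```bash
mkdir -p pics; ls
cat > h.py <<'E'
import numpy as np, cv2, pickle
from workcell import ctrl
def grab(n,tag):
    f=ctrl.grab_frame(n); pickle.dump(f,open(f'pics/{n}_{tag}.pkl','wb'))
    cv2.imwrite(f'pics/{n}_{tag}.png',f['frame'][:,:,::-1]); return f
def load(n,tag): return pickle.load(open(f'pics/{n}_{tag}.pkl','rb'))
def K(f):
    fl=f['frame'].shape[0]/2/np.tan(np.radians(f['fovy'])/2)
    return np.array([[fl,0,f['cx']],[0,fl,f['cy']],[0,0,1.]]),np.array([f['k1'],0,0,0,0.])
def rays(f,uv):
    k,d=K(f); p=cv2.undistortPoints(np.array(uv,float).reshape(-1,1,2),k,d).reshape(-1,2)
    T=np.array(f['extrinsics']); r=np.c_[p,np.ones(len(p))]@T[:3,:3].T
    return T[:3,3],r
def plane(f,uv,z):
    o,r=rays(f,uv); return o+r*((z-o[2])/r[:,2])[:,None]
def dep(f,uv):
    o,r=rays(f,uv); uv=np.array(uv).astype(int).reshape(-1,2)
    return o+r*f['depth'][uv[:,1],uv[:,0]][:,None]
def proj(f,P):
    k,d=K(f); T=np.linalg.inv(np.array(f['extrinsics'])); 
    return cv2.projectPoints(np.array(P,float).reshape(-1,1,3),cv2.Rodrigues(T[:3,:3])[0],T[:3,3],k,d)[0].reshape(-1,2)
E
python3 - <<'E'
from h import *
for n in('scene','side','wrist'):
    f=grab(n,'0'); print(n,f['fovy'],f['k1'],np.round(f['extrinsics'],3).tolist())
print(ctrl.read_state())
E
```

```text
pics
scene 57.74170301083315 0.029126885528563178 [[-0.628, 0.668, -0.398, 0.971], [0.778, 0.54, -0.322, 0.242], [-0.0, -0.512, -0.859, 0.77], [0.0, 0.0, 0.0, 1.0]]
side 53.51484853887684 -0.002351100357517978 [[-0.86, -0.384, 0.337, 0.386], [-0.51, 0.668, -0.542, 0.429], [-0.017, -0.638, -0.77, 0.685], [0.0, 0.0, 0.0, 1.0]]
wrist 58.10782018387463 -0.05046108039825173 [[0.307, -0.917, -0.256, 0.256], [-0.952, -0.296, -0.08, -0.572], [-0.002, 0.268, -0.963, 0.373], [0.0, 0.0, 0.0, 1.0]]
{'time': 0.15, 'qpos': array([ 1.36452387,  0.50812298, -0.23754521,  1.50085296,  0.12570557,
        1.14892103, -0.15481527]), 'qvel': array([ 0.00015713, -0.0033061 , -0.00086761, -0.00309866, -0.00118191,
       -0.0009414 , -0.00148611]), 'effort': array([-2.33164836e-03, -6.21011281e+01, -2.18955830e+00, -2.49838936e+01,
        1.25973648e-02,  9.18651000e-03, -1.96648568e-05]), 'tool_pos': array([ 0.19155245, -0.59457554,  0.25566038]), 'orientation': array([-0.10986027,  0.69899155, -0.6980745 ,  0.10969742]), 'ft_force': array([-1.55073769, -0.0333608 ,  0.92626067]), 'moment': array([-0.00337777, -0.03884919, -0.02700091]), 'grip_width': 0.998806427886205}
```

View pics/scene_0.png

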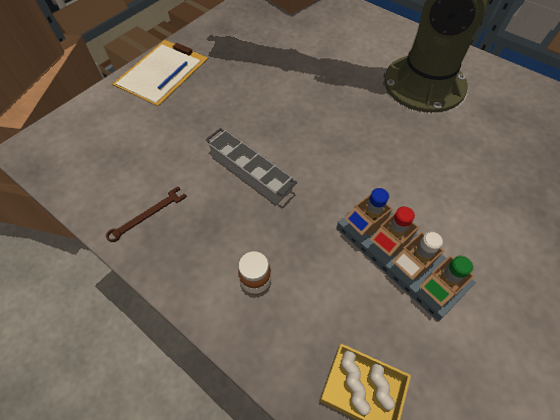

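View pics/side_0.png

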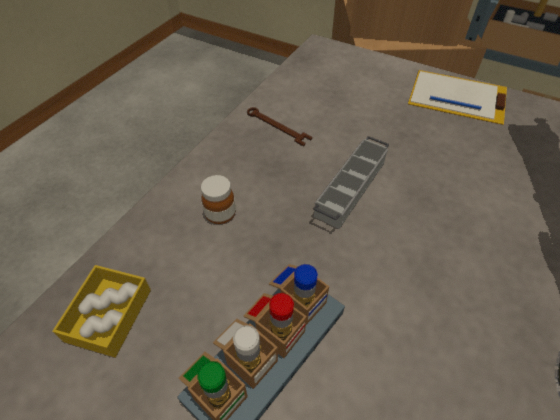

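View pics/wrist_0.png

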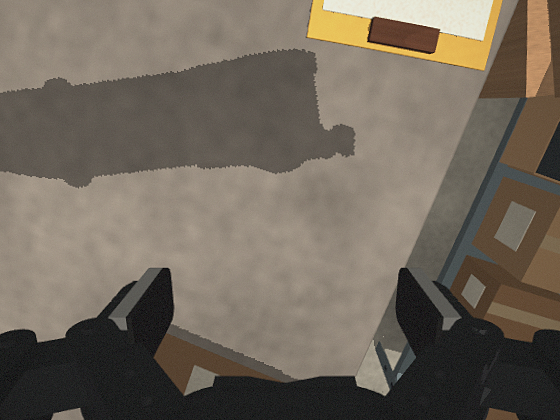

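The scene view shows blue (379,197), red (404,215), white (431,241) and green (460,266). The rack runs from (213,135) to (290,200) and the jar is at (254,270). The side view shows the same things. The wrist view shows only bare counter. Now I'll measure.

```bash
cat > m.py <<'E'
from h import *
def cloud(f):
    v,u=np.mgrid[0:420,0:560]; uv=np.c_[u.ravel(),v.ravel()]
    return dep(f,uv).reshape(420,560,3)
def masks(f):
    h=cv2.cvtColor(f['frame'],cv2.COLOR_RGB2HSV).astype(int); H,S,V=h[...,0],h[...,1],h[...,2]
    return dict(blue=(abs(H-115)<12)&(S>140)&(V>60),red=((H<6)|(H>174))&(S>170)&(V>60),green=(abs(H-65)<15)&(S>140)&(V>50),white=(S<45)&(V>150))
E
python3 - <<'E'
from m import *
for n in('scene','side'):
    f=load(n,'0'); C=cloud(f)
    for c,m in masks(f).items():
        for zr in((.13,.145),):
            mm=m&(C[...,2]>zr[0])&(C[...,2]<zr[1])&(C[...,0]<.75)
            if mm.sum()<10: print(n,c,'none');continue
            uv=np.argwhere(mm)[:,::-1]; (cc,r)=cv2.minEnclosingCircle(plane(f,uv,.138)[:,:2].astype(np.float32))
            print(n,c,mm.sum(),'z',np.median(C[mm][:,2]).round(4),'mean',C[mm][:,:2].mean(0).round(4),'circ',np.round(cc,4),round(r,4))
    g=(C[...,2]>.040)&(C[...,2]<.056)
    nb,lab,st,cen=cv2.connectedComponentsWithStats(g.astype(np.uint8))
    for i in range(1,nb):
        if st[i,4]>60:
            p=C[lab==i]; print(n,'z45 comp',st[i],p.mean(0).round(3),p.min(0).round(3),p.max(0).round(3))
E
```

```text
scene blue 215 z 0.1364 mean [0.5207 0.1309] circ [0.5223 0.1306] 0.019
scene red 225 z 0.1362 mean [0.5274 0.1919] circ [0.5288 0.1923] 0.0181
scene green 286 z 0.1361 mean [0.5572 0.3227] circ [0.5583 0.3223] 0.0178
scene white 243 z 0.1363 mean [0.5431 0.2595] circ [0.5443 0.259 ] 0.0174
scene z45 comp [  0  12  45  44 345] [ 0.634 -1.029  0.048] [ 0.536 -1.067  0.04 ] [ 0.727 -0.993  0.056]
scene z45 comp [402  57  56  36 352] [0.053 0.013 0.048] [-0.004 -0.084  0.04 ] [0.079 0.085 0.056]
scene z45 comp [206 128  91  68 722] [ 0.565 -0.18   0.045] [ 0.528 -0.313  0.04 ] [ 0.6   -0.054  0.052]
scene z45 comp [238 270  33  19 134] [0.792 0.032 0.049] [ 0.752 -0.007  0.04 ] [0.809 0.048 0.056]
scene z45 comp [322 344  88  76 624] [0.807 0.3   0.044] [0.748 0.231 0.04 ] [0.875 0.374 0.048]
scene z45 comp [344 355  10  15  91] [0.797 0.26  0.042] [0.785 0.25  0.04 ] [0.807 0.271 0.046]
scene z45 comp [372 367  12  16  99] [0.784 0.311 0.042] [0.771 0.302 0.04 ] [0.793 0.323 0.046]
scene z45 comp [349 374  11  14  96] [0.818 0.284 0.042] [0.807 0.274 0.04 ] [0.826 0.295 0.046]
scene z4
[... 1042 characters left out ...]
7 0.04 ] [0.845 0.322 0.046]
side z45 comp [306 296  22  27  66] [0.49  0.134 0.048] [0.485 0.105 0.04 ] [0.496 0.159 0.055]
side z45 comp [103 310  16  13 114] [0.782 0.313 0.042] [0.77  0.302 0.04 ] [0.791 0.325 0.047]
side z45 comp [ 83 316  18  12 117] [0.801 0.335 0.042] [0.789 0.326 0.04 ] [0.812 0.348 0.047]
side z45 comp [277 325  29  31  93] [0.499 0.205 0.048] [0.492 0.168 0.04 ] [0.513 0.224 0.056]
side z45 comp [226 355  52  32 155] [0.526 0.271 0.048] [0.506 0.233 0.04 ] [0.571 0.288 0.056]
side z45 comp [208 389  23  19  65] [0.543 0.33  0.049] [0.536 0.31  0.04 ] [0.56  0.34  0.056]
side z45 comp [222 392  25  28  77] [0.523 0.325 0.048] [0.518 0.301 0.04 ] [0.527 0.348 0.056]
```

Run:
```python
from m import *
from scipy.spatial.transform import Rotation as R
for n in('scene','side'):
    f=load(n,'0'); C=cloud(f)
    for c,m in masks(f).items():
        mm=m&(C[...,2]>.134)&(C[...,2]<.145)&(C[...,0]<.75)
        uv=np.argwhere(mm)[:,::-1]; (cc,r)=cv2.minEnclosingCircle(plane(f,uv,.138)[:,:2].astype(np.float32))
        print(n,c,'circ',np.round(cc,4),round(r,4))
    for lo in(.040,.0435):
        g=(C[...,2]>lo)&(C[...,2]<.053)&(C[...,1]<0)&(C[...,1]>-.4)&(C[...,0]>.4)&(C[...,0]<.7)
        p=C[g][:,:2]; 
        (c,s,a)=cv2.minAreaRect(p.astype(np.float32)); print(n,'rack',lo,g.sum(),np.round(c,4),np.round(s,4),a, C[g][:,2].max())
        b=C[g&(C[...,2]>.0435)]
        q=p-p.mean(0);w,v=np.linalg.eigh(q.T@q); print('pca',v[:,1])
    # walls-only: cells floor
    g=(C[...,2]>.001)&(C[...,2]<.009)&(C[...,1]<-.06)&(C[...,1]>-.3)&(C[...,0]>.53)&(C[...,0]<.6)
    nb,lab,st,cen=cv2.connectedComponentsWithStats(g.astype(np.uint8))
    for i in range(1,nb):
        if st[i,4]>20: p=C[lab==i];print('floor',st[i],p.mean(0).round(4))
    cv2.imwrite(f'pics/rack_{n}.png',cv2.resize(f['frame'][120:240,190:310,::-1] if n=='scene' else f['frame'][130:240,300:410,::-1],None,fx=5,fy=5))
s=ctrl.read_state();print(R.from_quat(s['orientation']).as_matrix().round(3))
```

```text
scene blue circ [0.5206 0.1308] 0.0175
scene red circ [0.5273 0.1923] 0.0167
scene green circ [0.5578 0.322 ] 0.0176
scene white circ [0.5442 0.2592] 0.0174
scene rack 0.04 722 [ 0.5649 -0.1833] [0.2571 0.0647] 87.16109466552734 0.05172315187468168
pca [0.04776188 0.99885875]
scene rack 0.0435 496 [ 0.5653 -0.1833] [0.2572 0.064 ] 87.31070709228516 0.05172315187468168
pca [0.04392198 0.99903496]
floor [218 142  17  13  91] [ 0.5488 -0.2818  0.0035]
floor [233 152  18  15 114] [ 0.5509 -0.2257  0.0034]
floor [214 157  70  46 124] [ 0.5938 -0.1669  0.0047]
floor [249 163  19  16 132] [ 0.5529 -0.1687  0.0034]
floor [265 175  19  15 137] [ 0.5551 -0.1142  0.0034]
side blue circ [0.5156 0.1321] 0.0175
side red circ [0.5228 0.1925] 0.0175
side green circ [0.5517 0.3238] 0.0179
side white circ [0.5397 0.2595] 0.0175
side rack 0.04 926 [ 0.5636 -0.1833] [0.2591 0.0632] 87.57637023925781 0.05136614416115903
pca [0.03958415 0.99921624]
side rack 0.0435 705 [ 0.5637 -0.1833] [0.2591 0.0631] 87.5069580078125 0.05136614416115903
pca [0.04164553 0.99913245]
floor [359 153  20  10  84] [ 0.5657 -0.2904  0.0042]
floor [347 167  21  12 108] [ 0.5687 -0.2333  0.0043]
floor [336 182  21  14 131] [ 0.5708 -0.177   0.0038]
floor [324 198  22  15 141] [ 0.574  -0.122   0.0037]
floor [314 206  40  24  95] [ 0.5578 -0.0799  0.005 ]
[[-0.952 -0.     0.307]
 [-0.307  0.001 -0.952]
 [ 0.    -1.    -0.001]]
```

View pics/rack_scene.png

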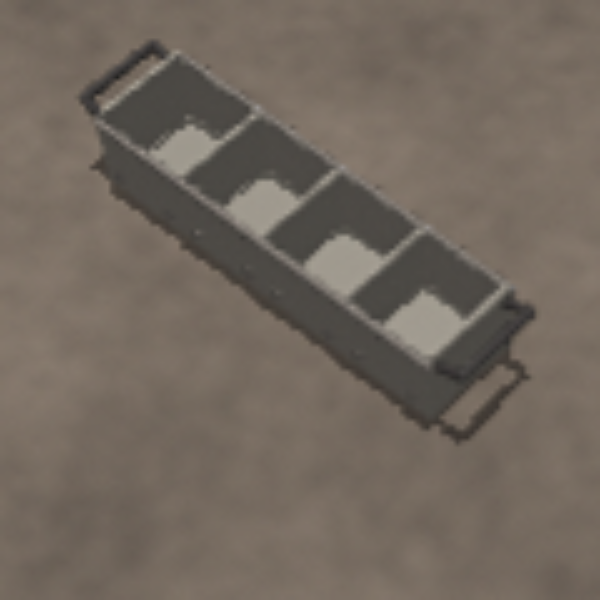

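View pics/rack_side.png

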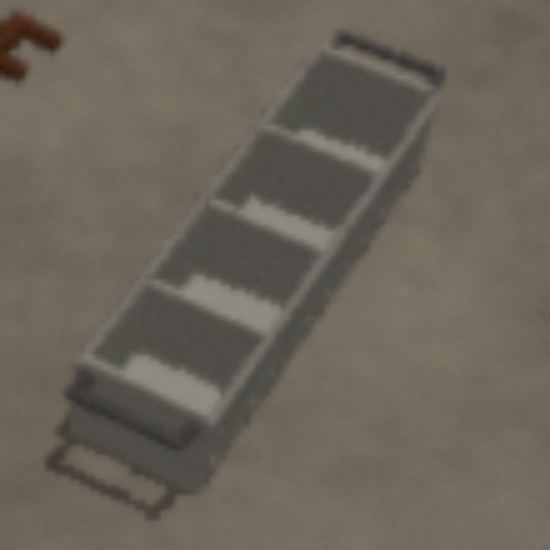

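```bash
cat > go.py <<'E'
import sys
from h import *
from scipy.spatial.transform import Rotation as R
def go(*tg,ang=-0.12):
    s=ctrl.read_state(); M=R.from_quat(s['orientation']).as_matrix(); p=np.array(s['tool_pos'])
    a=np.arctan2(M[1,2],M[0,2]); 
    print('t',round(s['time'],2),'tcp',p.round(4),'jaw',round(a,3),'tooly',M[:,1].round(3),'F',np.round(s['ft_force'],1),'w',round(s['grip_width'],3),'q',np.round(s['qpos'],2))
    for t in tg: print(t,'slide',(M.T@(np.array(t)-p)).round(4),'spin',round(-(ang-a),3))
if __name__=='__main__':
    v=[float(x) for x in sys.argv[1:]]; go(*[v[i:i+3] for i in range(0,len(v),3)])
E
python3 go.py .45 -.25 .26 .518 .1315 .25
```

```text
t 0.15 tcp [ 0.1916 -0.5946  0.2557] jaw -1.259 tooly [-0.     0.001 -1.   ] F [-1.6 -0.   0.9] w 0.999 q [ 1.36  0.51 -0.24  1.5   0.13  1.15 -0.15]
[0.45, -0.25, 0.26] slide [-0.3517 -0.004  -0.2487] spin -1.139
[0.518, 0.1315, 0.25] slide [-0.5334  0.0064 -0.5909] spin -1.139
```

Call:
drive_tool:
  deltas:
    - {"claw": 0, "slide": [-0.03, 0, -0.02], "spin": -0.07}
    - {"claw": 0, "slide": [-0.06, 0, -0.04], "spin": -0.16}
    - {"claw": 0, "slide": [-0.09, 0, -0.06], "spin": -0.26}
    - {"claw": 0, "slide": [-0.12, 0, -0.08], "spin": -0.36}
    - {"claw": 0, "slide": [-0.15, 0, -0.1], "spin": -0.46}
    - {"claw": 0, "slide": [-0.18, 0, -0.12], "spin": -0.56}
    - {"claw": 0, "slide": [-0.21, 0, -0.145], "spin": -0.66}
    - {"claw": 0, "slide": [-0.24, 0, -0.17], "spin": -0.76}
    - {"claw": 0, "slide": [-0.27, 0, -0.19], "spin": -0.86}
    - {"claw": 0, "slide": [-0.3, 0, -0.21], "spin": -0.96}
    - {"claw": 0, "slide": [-0.33, 0, -0.23], "spin": -1.06}
    - {"claw": 0, "slide": [-0.352, 0, -0.25], "spin": -1.14}
    - {"claw": 0, "slide": [-0.37, 0, -0.28], "spin": -1.14}
    - {"claw": 0, "slide": [-0.39, 0, -0.31], "spin": -1.14}
    - {"claw": 0, "slide": [-0.41, 0, -0.345], "spin": -1.14}
    - {"claw": 0, "slide": [-0.43, 0, -0.38], "spin": -1.14}
    - {"claw": 0, "slide": [-0.445, 0, -0.41], "spin": -1.14}
    - {"claw": 0, "slide": [-0.455, 0, -0.43], "spin": -1.14}
    - {"claw": 0, "slide": [-0.46, 0, -0.44], "spin": -1.14}
    - {"claw": 0, "slide": [-0.46, 0, -0.44], "spin": -1.14}

```text
time: 1.82
tool_pos: [0.4946, -0.0321, 0.2563]
orientation: [-0.47, 0.528, -0.527, 0.471]
ft_force: [-0.1, -0.1, 0.4]
grip_width: 0.999
```

```bash
python3 go.py .518 .1315 .25; python3 -c "
from h import *
grab('wrist','1')"
```

```text
t 1.82 tcp [ 0.4946 -0.0321  0.2563] jaw -0.115 tooly [-0.     0.002 -1.   ] F [-0.1 -0.1  0.4] w 0.999 q [ 0.5   0.35 -0.67  1.83  0.25  1.05 -0.38]
[0.518, 0.1315, 0.25] slide [-0.1652  0.0067  0.0045] spin 0.005
```

View pics/wrist_1.png

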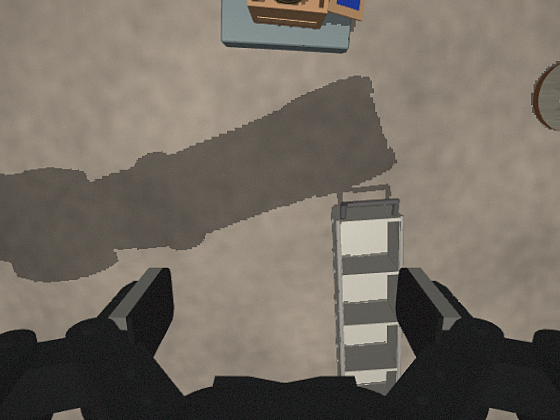

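The wrist view shows the shelf end at (285,25) and the rack at (370,290), with its near ear at the top of the rack. Now I'll move up to look at the cartridges.

Call:
drive_tool:
  deltas:
    - {"claw": 0, "slide": [-0.02, 0, 0.0], "spin": 0}
    - {"claw": 0, "slide": [-0.045, 0, 0.005], "spin": 0}
    - {"claw": 0, "slide": [-0.07, 0, 0.01], "spin": 0}
    - {"claw": 0, "slide": [-0.09, 0, 0.01], "spin": 0}
    - {"claw": 0, "slide": [-0.095, 0, 0.01], "spin": 0}
    - {"claw": 0, "slide": [-0.095, 0, 0.01], "spin": 0}

```text
time: 2.37
tool_pos: [0.5156, 0.058, 0.2559]
orientation: [-0.47, 0.529, -0.528, 0.47]
ft_force: [0.1, -0.8, 0.1]
grip_width: 0.999
```

Run:
```python
from m import *
f=grab('wrist','2'); C=cloud(f)
for c,m in masks(f).items():
    mm=m&(C[...,2]>.132)&(C[...,2]<.145)&(C[...,1]>.09)&(C[...,0]<.62)
    if mm.sum()<20: print(c,'no');continue
    uv=np.argwhere(mm)[:,::-1]; (cc,r)=cv2.minEnclosingCircle(plane(f,uv,.138)[:,:2].astype(np.float32))
    print(c,mm.sum(),np.median(C[mm][:,2]).round(4),'circ',np.round(cc,4),round(r,4))
f=load('wrist','1');C=cloud(f)
g=(C[...,2]>.038)&(C[...,2]<.056)&(C[...,1]<0)&(C[...,1]>-.4)&(C[...,0]>.5)&(C[...,0]<.65)
print(g.sum(),cv2.minAreaRect(C[g][:,:2].astype(np.float32)),C[g].min(0),C[g].max(0))
import go; go.go([.518,.1315,.20],[.518,.1315,.12])
```

```text
blue 2694 0.1379 circ [0.5159 0.1321] 0.0176
red 934 0.1374 circ [0.5226 0.1859] 0.0163
green no
white no
3384 ((0.5637875199317932, -0.15601690113544464), (0.20811019837856293, 0.06302570551633835), 87.41234588623047) [ 0.52887317 -0.26119423  0.038016  ] [ 0.59857316 -0.05135178  0.05243741]
t 2.42 tcp [0.5154 0.0567 0.2558] jaw -0.119 tooly [-0.002 -0.    -1.   ] F [-0.8  0.4 -0.9] w 1.003 q [ 0.32  0.39 -0.68  1.77  0.28  1.07 -0.58]
[0.518, 0.1315, 0.2] slide [-0.0746  0.0558 -0.0062] spin 0.001
[0.518, 0.1315, 0.12] slide [-0.0746  0.1358 -0.0061] spin 0.001
```

View pics/wrist_2.png

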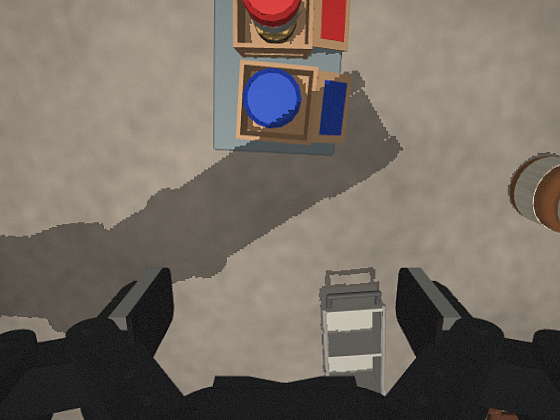

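The blue knob is at (273,98). It stands off-centre in its carton, the neighbour is clear and the flap is on the far side. All three views agree on it to about 3 mm, so I'll grasp it now.

Call:
drive_tool:
  deltas:
    - {"claw": 0, "slide": [-0.025, 0.01, -0.003], "spin": 0}
    - {"claw": 0, "slide": [-0.055, 0.02, -0.007], "spin": 0}
    - {"claw": 0, "slide": [-0.0746, 0.03, -0.0072], "spin": 0}
    - {"claw": 0, "slide": [-0.0746, 0.06, -0.0072], "spin": 0}
    - {"claw": 0, "slide": [-0.0746, 0.09, -0.0072], "spin": 0}
    - {"claw": 0, "slide": [-0.0746, 0.115, -0.0072], "spin": 0}
    - {"claw": 0, "slide": [-0.0746, 0.13, -0.0072], "spin": 0}
    - {"claw": 0, "slide": [-0.0746, 0.1358, -0.0072], "spin": 0}
    - {"claw": 0, "slide": [-0.0746, 0.1358, -0.0072], "spin": 0}
    - {"claw": 0, "slide": [-0.0746, 0.1358, -0.0072], "spin": 0}

```text
time: 3.25
tool_pos: [0.5175, 0.1303, 0.1204]
orientation: [-0.469, 0.529, -0.529, 0.468]
ft_force: [0.2, -0.9, 0.7]
grip_width: 1.0
```

```bash
python3 go.py .517 .1318 .12; python3 -c "
from h import *
grab('wrist','3')"
```

```text
t 3.25 tcp [0.5175 0.1303 0.1204] jaw -0.121 tooly [-0.001 -0.001 -1.   ] F [ 0.2 -0.9  0.7] w 1.0 q [ 0.1   0.57 -0.59  1.91  0.44  0.79 -0.86]
[0.517, 0.1318, 0.12] slide [-0.0015  0.0004 -0.0007] spin -0.001
```

View pics/wrist_3.png

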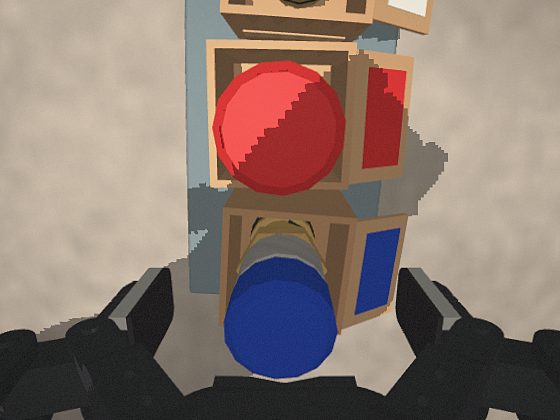

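The blue knob at (280,317) sits midway between the pads at (172,..) and (400,..). I'll close and lift.

Call:
drive_tool:
  deltas:
    - {"claw": 0.3, "slide": [-0.0015, 0, -0.0005], "spin": 0}
    - {"claw": 0.45, "slide": [-0.0015, 0, -0.0005], "spin": 0}
    - {"claw": 0.55, "slide": [-0.0015, 0, -0.0005], "spin": 0}
    - {"claw": 0.65, "slide": [-0.0015, 0, -0.0005], "spin": 0}
    - {"claw": 0.75, "slide": [-0.0015, 0, -0.0005], "spin": 0}
    - {"claw": 1, "slide": [-0.0015, 0, -0.0005], "spin": 0}
    - {"claw": 1, "slide": [-0.0015, 0, -0.0005], "spin": 0}
    - {"claw": 1, "slide": [-0.0015, 0, -0.0005], "spin": 0}
    - {"claw": 1, "slide": [-0.0015, 0, -0.0005], "spin": 0}
    - {"claw": 1, "slide": [-0.0015, 0, -0.0005], "spin": 0}

```text
time: 4.13
tool_pos: [0.5175, 0.1325, 0.1216]
orientation: [0.469, -0.529, 0.529, -0.469]
ft_force: [-1.3, -0.7, 5.8]
grip_width: 0.408
```

```bash
python3 go.py .517 .1318 .25; python3 -c "
from h import *
grab('wrist','4')"
```

```text
t 4.13 tcp [0.5175 0.1325 0.1216] jaw -0.12 tooly [ 0.001 -0.    -1.   ] F [-1.3 -0.7  5.8] w 0.408 q [ 0.09  0.57 -0.59  1.91  0.44  0.79 -0.86]
[0.517, 0.1318, 0.25] slide [ 0.0008 -0.1284 -0.0003] spin 0.0
```

View pics/wrist_4.png

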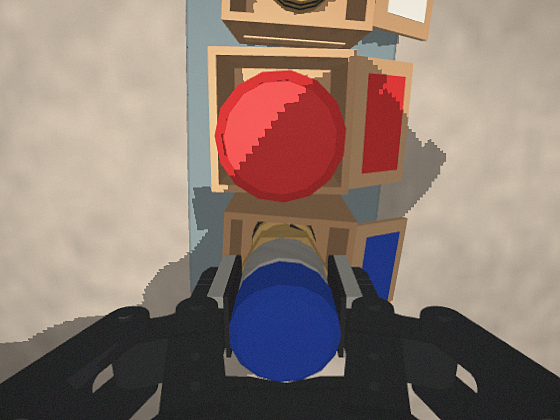

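The pads hold the blue cartridge (width 0.41, about 35 mm) and its carton hasn't moved. Lifting straight up.

Call:
drive_tool:
  deltas:
    - {"claw": 1, "slide": [0, -0.005, 0], "spin": 0}
    - {"claw": 1, "slide": [0, -0.015, 0], "spin": 0}
    - {"claw": 1, "slide": [0, -0.03, 0], "spin": 0}
    - {"claw": 1, "slide": [0, -0.05, 0], "spin": 0}
    - {"claw": 1, "slide": [0, -0.075, 0], "spin": 0}
    - {"claw": 1, "slide": [0, -0.1, 0], "spin": 0}
    - {"claw": 1, "slide": [0, -0.12, 0], "spin": 0}
    - {"claw": 1, "slide": [0, -0.13, 0], "spin": 0}
    - {"claw": 1, "slide": [0, -0.13, 0], "spin": 0}
    - {"claw": 1, "slide": [0, -0.13, 0], "spin": 0}

```text
time: 5.02
tool_pos: [0.5173, 0.1323, 0.2514]
orientation: [0.469, -0.529, 0.529, -0.469]
ft_force: [-1.1, -0.5, -3.0]
grip_width: 0.405
```

```bash
python3 go.py  .56 -.2655 .22 .56 -.2655 .093; python3 -c "
from h import *
grab('side','5');grab('wrist','5')"
```

```text
t 5.02 tcp [0.5173 0.1323 0.2514] jaw -0.12 tooly [ 0.001 -0.001 -1.   ] F [-1.1 -0.5 -3. ] w 0.405 q [ 0.17  0.42 -0.68  1.74  0.3   1.08 -0.73]
[0.56, -0.2655, 0.22] slide [0.3898 0.0317 0.0901] spin -0.0
[0.56, -0.2655, 0.093] slide [0.3897 0.1587 0.09  ] spin -0.0
```

View pics/side_5.png

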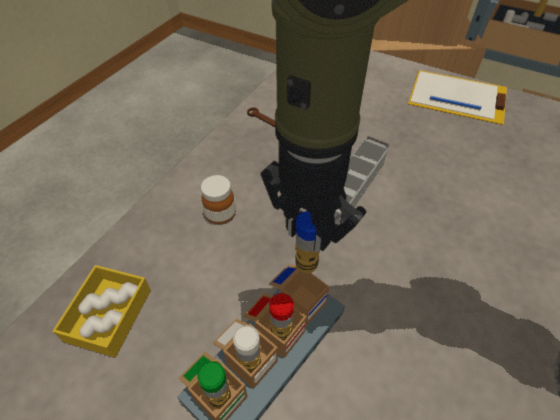

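View pics/wrist_5.png

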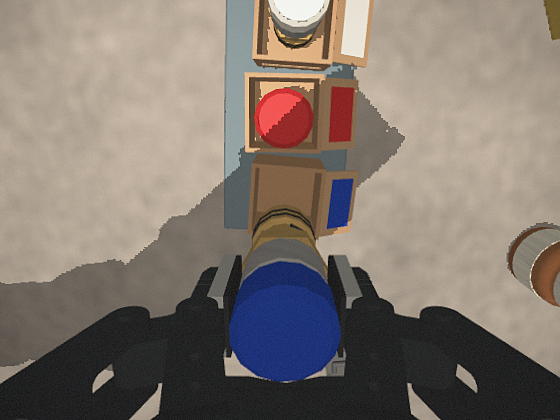

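The blue cartridge is out and hangs upright at (305,243) in the side view. Its carton stayed behind at (303,290). Carrying it to the rightmost compartment.

Call:
drive_tool:
  deltas:
    - {"claw": 1, "slide": [0.008, 0, 0.002], "spin": 0}
    - {"claw": 1, "slide": [0.025, 0, 0.006], "spin": 0}
    - {"claw": 1, "slide": [0.05, 0, 0.012], "spin": 0}
    - {"claw": 1, "slide": [0.08, 0, 0.019], "spin": 0}
    - {"claw": 1, "slide": [0.11, 0, 0.026], "spin": 0}
    - {"claw": 1, "slide": [0.14, 0, 0.033], "spin": 0}
    - {"claw": 1, "slide": [0.17, 0, 0.04], "spin": 0}
    - {"claw": 1, "slide": [0.2, 0, 0.047], "spin": 0}
    - {"claw": 1, "slide": [0.23, 0, 0.054], "spin": 0}
    - {"claw": 1, "slide": [0.26, 0, 0.061], "spin": 0}
    - {"claw": 1, "slide": [0.29, 0, 0.068], "spin": 0}
    - {"claw": 1, "slide": [0.32, 0.01, 0.075], "spin": 0}
    - {"claw": 1, "slide": [0.35, 0.02, 0.081], "spin": 0}
    - {"claw": 1, "slide": [0.37, 0.03, 0.086], "spin": 0}
    - {"claw": 1, "slide": [0.383, 0.035, 0.088], "spin": 0}
    - {"claw": 1, "slide": [0.39, 0.04, 0.09], "spin": 0}
    - {"claw": 1, "slide": [0.39, 0.045, 0.09], "spin": 0}
    - {"claw": 1, "slide": [0.39, 0.05, 0.09], "spin": 0}
    - {"claw": 1, "slide": [0.39, 0.05, 0.09], "spin": 0}

```text
time: 6.7
tool_pos: [0.5593, -0.2635, 0.1999]
orientation: [-0.47, 0.529, -0.528, 0.469]
ft_force: [-0.2, 0.8, -3.0]
grip_width: 0.409
```

```bash
python3 go.py  .56 -.2655 .093; python3 -c "
from h import *
grab('side','6');grab('wrist','6');f=grab('scene','6')
im=cv2.hconcat([cv2.resize(load(n,'6')['frame'][y:y+160,x:x+160,::-1],(400,400)) for n,x,y in(('side',290,60),('scene',150,60))])
cv2.imwrite('pics/c6.png',im)"
```

```text
t 6.7 tcp [ 0.5593 -0.2635  0.1999] jaw -0.117 tooly [-0.003  0.    -1.   ] F [-0.2  0.8 -3. ] w 0.409 q [ 0.76  0.59 -0.6   1.6   0.37  1.07 -0.06]
[0.56, -0.2655, 0.093] slide [0.0019 0.1069 0.0012] spin 0.003
```

View pics/c6.png

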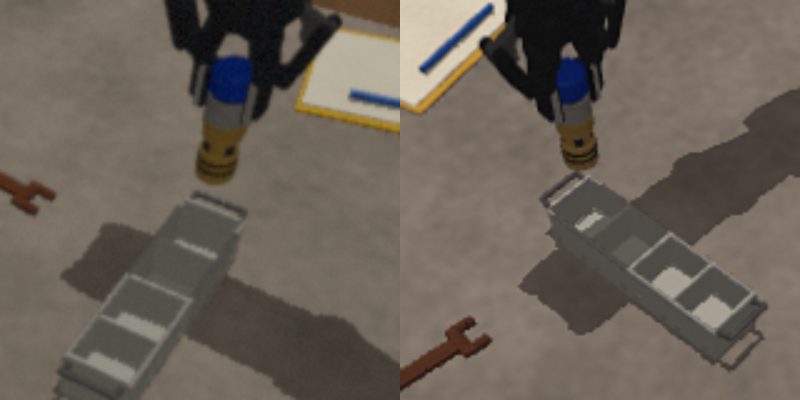

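View pics/wrist_6.png

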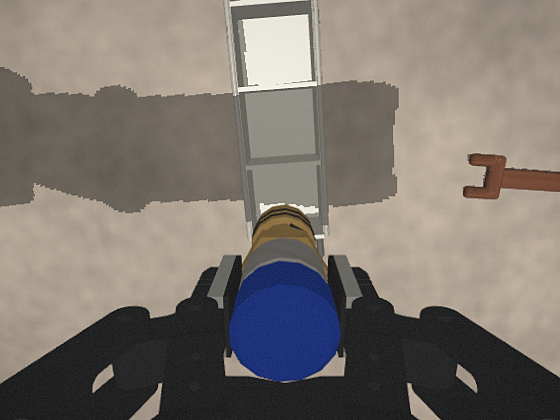

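The blue cartridge hangs above the end compartment and lines up with the rack (walls at columns 245 and 325 in the wrist view). Lowering.

Call:
drive_tool:
  deltas:
    - {"claw": 1, "slide": [0.002, 0.01, 0.001], "spin": 0}
    - {"claw": 1, "slide": [0.002, 0.025, 0.001], "spin": 0}
    - {"claw": 1, "slide": [0.002, 0.04, 0.001], "spin": 0}
    - {"claw": 1, "slide": [0.002, 0.055, 0.001], "spin": 0}
    - {"claw": 1, "slide": [0.002, 0.07, 0.001], "spin": 0}
    - {"claw": 1, "slide": [0.002, 0.085, 0.001], "spin": 0}
    - {"claw": 1, "slide": [0.002, 0.095, 0.001], "spin": 0}
    - {"claw": 1, "slide": [0.002, 0.1, 0.001], "spin": 0}
    - {"claw": 1, "slide": [0.002, 0.102, 0.001], "spin": 0}
    - {"claw": 1, "slide": [0.002, 0.104, 0.001], "spin": 0}
    - {"claw": 1, "slide": [0.002, 0.105, 0.001], "spin": 0}
    - {"claw": 1, "slide": [0.002, 0.105, 0.001], "spin": 0}

```text
time: 7.85
tool_pos: [0.5608, -0.2667, 0.0968]
orientation: [0.47, -0.528, 0.529, -0.469]
ft_force: [-0.2, 0.5, -2.9]
grip_width: 0.404
```

```bash
python3 go.py  .56 -.2655 .0916; python3 -c "
from h import *
grab('side','7');f=grab('scene','7')
im=cv2.hconcat([cv2.resize(load(n,'7')['frame'][y:y+160,x:x+160,::-1],(400,400)) for n,x,y in(('side',290,60),('scene',150,60))])
cv2.imwrite('pics/c7.png',im)"
```

```text
t 7.85 tcp [ 0.5608 -0.2667  0.0968] jaw -0.118 tooly [-0.    -0.001 -1.   ] F [-0.2  0.5 -2.9] w 0.404 q [ 0.73  0.7  -0.54  1.7   0.45  0.86 -0.13]
[0.56, -0.2655, 0.0916] slide [-0.0011  0.0052 -0.0009] spin 0.002
```

View pics/c7.png

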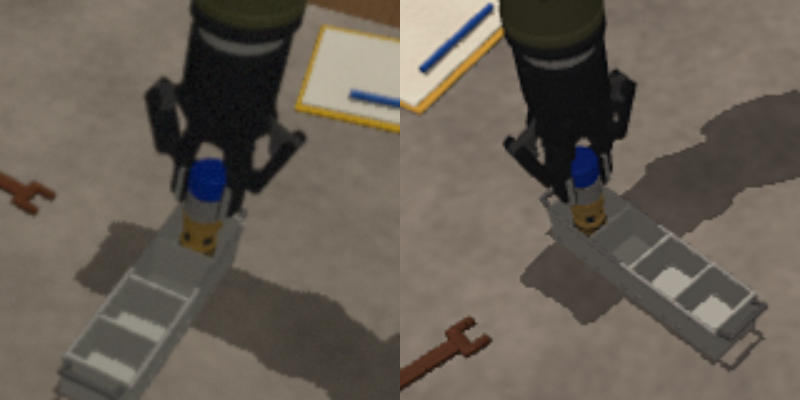

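It is inside the compartment with no contact force yet. I'll ease it down to contact.

Call:
drive_tool:
  deltas:
    - {"claw": 1, "slide": [0, 0.0015, 0], "spin": 0}
    - {"claw": 1, "slide": [0, 0.003, 0], "spin": 0}
    - {"claw": 1, "slide": [0, 0.004, 0], "spin": 0}
    - {"claw": 1, "slide": [0, 0.005, 0], "spin": 0}
    - {"claw": 1, "slide": [0, 0.006, 0], "spin": 0}
    - {"claw": 1, "slide": [0, 0.006, 0], "spin": 0}
    - {"claw": 1, "slide": [0, 0.006, 0], "spin": 0}

```text
time: 8.53
tool_pos: [0.5608, -0.2668, 0.0916]
orientation: [0.47, -0.528, 0.529, -0.469]
ft_force: [-2.9, 0.6, 5.9]
grip_width: 0.405
```

The wrist force has turned to +5.9 N, so it is on the floor. Opening gradually, then rising.

Call:
drive_tool:
  deltas:
    - {"claw": 0.55, "slide": [0, 0, 0], "spin": 0}
    - {"claw": 0.5, "slide": [0, 0, 0], "spin": 0}
    - {"claw": 0.4, "slide": [0, 0, 0], "spin": 0}
    - {"claw": 0.3, "slide": [0, 0, 0], "spin": 0}
    - {"claw": 0.2, "slide": [0, 0, 0], "spin": 0}
    - {"claw": 0.1, "slide": [0, 0, 0], "spin": 0}
    - {"claw": 0.1, "slide": [0, 0, 0], "spin": 0}
    - {"claw": 0.1, "slide": [0, -0.01, 0], "spin": 0}
    - {"claw": 0.1, "slide": [0, -0.025, 0], "spin": 0}
    - {"claw": 0.1, "slide": [0, -0.05, 0], "spin": 0}
    - {"claw": 0.1, "slide": [0, -0.075, 0], "spin": 0}
    - {"claw": 0, "slide": [0, -0.1, 0], "spin": 0}
    - {"claw": 0, "slide": [0, -0.12, 0], "spin": 0}
    - {"claw": 0, "slide": [0, -0.13, 0], "spin": 0}
    - {"claw": 0, "slide": [0, -0.13, 0], "spin": 0}

```text
time: 9.78
tool_pos: [0.5619, -0.2667, 0.2246]
orientation: [0.469, -0.526, 0.531, -0.47]
ft_force: [-0.9, -0.4, 0.3]
grip_width: 0.998
```

Run:
```python
from m import *
import go
for t in '35':
    f=load('wrist',t); C=cloud(f)
    for c,m in masks(f).items():
        mm=m&(C[...,2]>.132)&(C[...,2]<.145)&(C[...,1]>.16)&(C[...,0]<.62)
        if mm.sum()<20: print(c,'no');continue
        uv=np.argwhere(mm)[:,::-1]; (cc,r)=cv2.minEnclosingCircle(plane(f,uv,.138)[:,:2].astype(np.float32))
        print(t,c,mm.sum(),np.median(C[mm][:,2]).round(4),'circ',np.round(cc,4),round(r,4))
grab('side','8');f=grab('scene','8')
im=cv2.hconcat([cv2.resize(load(n,'8')['frame'][y:y+160,x:x+160,::-1],(400,400)) for n,x,y in(('side',290,60),('scene',150,60))])
cv2.imwrite('pics/c8.png',im)
go.go([.525,.1925,.22])
```

```text
blue no
3 red 9661 0.1378 circ [0.5232 0.1934] 0.0175
green no
white no
blue no
5 red 1933 0.1378 circ [0.5232 0.1934] 0.0177
green no
5 white 1230 0.1377 circ [0.5393 0.2566] 0.0171
t 9.88 tcp [ 0.5604 -0.2666  0.2212] jaw -0.118 tooly [-0.    -0.002 -1.   ] F [-0.2  0.5 -0. ] w 1.003 q [ 0.77  0.57 -0.61  1.56  0.35  1.12 -0.04]
[0.525, 0.1925, 0.22] slide [-4.517e-01  2.000e-04 -8.920e-02] spin 0.002
```

View pics/c8.png

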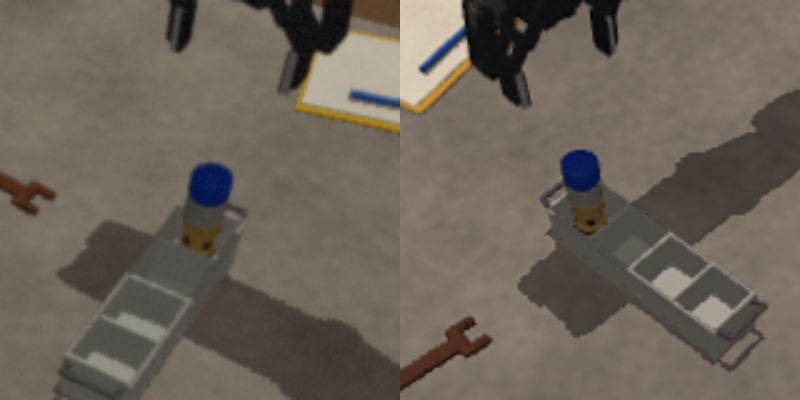

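Blue stands upright in the right-hand compartment. Next is red, at (0.524, 0.193).

Call:
drive_tool:
  deltas:
    - {"claw": 0, "slide": [-0.01, 0, -0.002], "spin": 0}
    - {"claw": 0, "slide": [-0.03, 0, -0.006], "spin": 0}
    - {"claw": 0, "slide": [-0.06, 0, -0.012], "spin": 0}
    - {"claw": 0, "slide": [-0.095, 0, -0.019], "spin": 0}
    - {"claw": 0, "slide": [-0.13, 0, -0.026], "spin": 0}
    - {"claw": 0, "slide": [-0.165, 0, -0.033], "spin": 0}
    - {"claw": 0, "slide": [-0.2, 0, -0.04], "spin": 0}
    - {"claw": 0, "slide": [-0.235, 0, -0.047], "spin": 0}
    - {"claw": 0, "slide": [-0.27, 0, -0.054], "spin": 0}
    - {"claw": 0, "slide": [-0.305, 0, -0.061], "spin": 0}
    - {"claw": 0, "slide": [-0.34, 0, -0.068], "spin": 0}
    - {"claw": 0, "slide": [-0.375, 0, -0.075], "spin": 0}
    - {"claw": 0, "slide": [-0.405, 0, -0.081], "spin": 0}
    - {"claw": 0, "slide": [-0.43, 0, -0.086], "spin": 0}
    - {"claw": 0, "slide": [-0.445, 0, -0.089], "spin": 0}
    - {"claw": 0, "slide": [-0.4523, 0, -0.09], "spin": 0}
    - {"claw": 0, "slide": [-0.4523, 0, -0.09], "spin": 0}
    - {"claw": 0, "slide": [-0.4523, 0, -0.09], "spin": 0}

```text
time: 11.38
tool_pos: [0.5238, 0.1925, 0.2193]
orientation: [0.471, -0.528, 0.529, -0.468]
ft_force: [0.6, -0.5, 0.2]
grip_width: 1.0
```

Run:
```python
from m import *
import go
f=grab('wrist','9'); C=cloud(f)
for c,m in masks(f).items():
        mm=m&(C[...,2]>.132)&(C[...,2]<.145)&(C[...,1]>.16)&(C[...,0]<.62)
        if mm.sum()<20: print(c,'no');continue
        uv=np.argwhere(mm)[:,::-1]; (cc,r)=cv2.minEnclosingCircle(plane(f,uv,.138)[:,:2].astype(np.float32))
        print(c,mm.sum(),np.median(C[mm][:,2]).round(4),'circ',np.round(cc,4),round(r,4))
go.go([.524,.193,.12])
```

```text
blue no
red 2995 0.1378 circ [0.5234 0.1949] 0.0181
green 145 0.1354 circ [0.5504 0.3085] 0.0083
white 3155 0.138 circ [0.5395 0.2615] 0.0175
t 11.43 tcp [0.5242 0.1917 0.2194] jaw -0.119 tooly [-0.002 -0.004 -1.   ] F [ 0.7 -0.2 -0.3] w 0.998 q [ 0.03  0.49 -0.64  1.73  0.34  1.04 -0.86]
[0.524, 0.193, 0.12] slide [-0.0017  0.0994 -0.0002] spin 0.001
```

View pics/wrist_9.png

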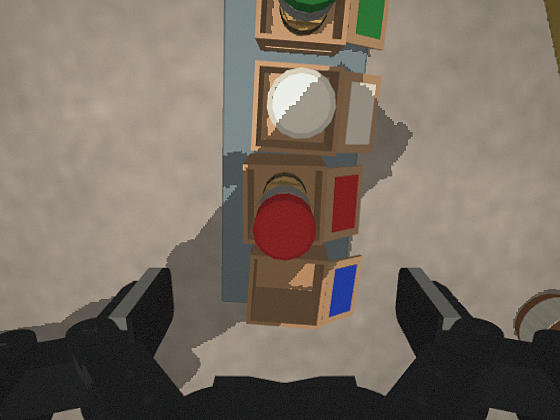

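Red is at (285,225), centred between the fingers. Descending and gripping it.

Call:
drive_tool:
  deltas:
    - {"claw": 0, "slide": [-0.002, 0.015, -0.0005], "spin": 0}
    - {"claw": 0, "slide": [-0.002, 0.04, -0.0005], "spin": 0}
    - {"claw": 0, "slide": [-0.002, 0.065, -0.0005], "spin": 0}
    - {"claw": 0, "slide": [-0.002, 0.085, -0.0005], "spin": 0}
    - {"claw": 0, "slide": [-0.002, 0.095, -0.0005], "spin": 0}
    - {"claw": 0, "slide": [-0.002, 0.099, -0.0005], "spin": 0}
    - {"claw": 0, "slide": [-0.002, 0.099, -0.0005], "spin": 0}
    - {"claw": 0.3, "slide": [-0.002, 0.099, -0.0005], "spin": 0}
    - {"claw": 0.45, "slide": [-0.002, 0.099, -0.0005], "spin": 0}
    - {"claw": 0.55, "slide": [-0.002, 0.099, -0.0005], "spin": 0}
    - {"claw": 0.65, "slide": [-0.002, 0.099, -0.0005], "spin": 0}
    - {"claw": 0.8, "slide": [-0.002, 0.099, -0.0005], "spin": 0}
    - {"claw": 1, "slide": [-0.002, 0.099, -0.0005], "spin": 0}
    - {"claw": 1, "slide": [-0.002, 0.099, -0.0005], "spin": 0}
    - {"claw": 1, "slide": [-0.002, 0.099, -0.0005], "spin": 0}
    - {"claw": 1, "slide": [-0.002, 0.099, -0.0005], "spin": 0}

```text
time: 12.77
tool_pos: [0.5241, 0.1936, 0.1214]
orientation: [0.47, -0.528, 0.53, -0.469]
ft_force: [-1.0, -1.2, 5.5]
grip_width: 0.407
```

```bash
python3 go.py  .524 .193 .25;python3 -c "
from h import *
grab('wrist','10')"
```

```text
t 12.77 tcp [0.5241 0.1936 0.1214] jaw -0.119 tooly [-0.    -0.003 -1.   ] F [-1.  -1.2  5.5] w 0.407 q [-0.03  0.6  -0.58  1.85  0.44  0.83 -0.95]
[0.524, 0.193, 0.25] slide [ 0.001  -0.1286 -0.    ] spin 0.001
```

View pics/wrist_10.png

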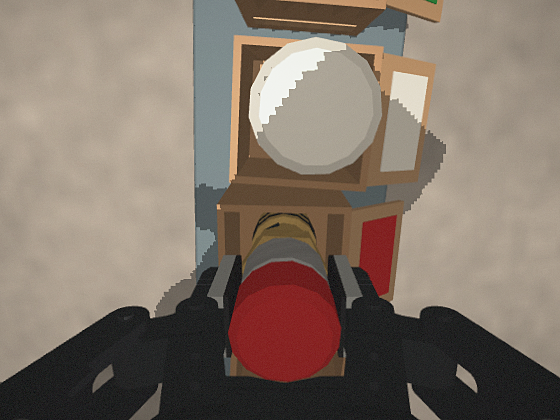

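Red is gripped (0.407). Lift and start the carry.

Call:
drive_tool:
  deltas:
    - {"claw": 1, "slide": [0, -0.005, 0], "spin": 0}
    - {"claw": 1, "slide": [0, -0.015, 0], "spin": 0}
    - {"claw": 1, "slide": [0, -0.03, 0], "spin": 0}
    - {"claw": 1, "slide": [0, -0.05, 0], "spin": 0}
    - {"claw": 1, "slide": [0, -0.075, 0], "spin": 0}
    - {"claw": 1, "slide": [0, -0.1, 0], "spin": 0}
    - {"claw": 1, "slide": [0, -0.12, 0], "spin": 0}
    - {"claw": 1, "slide": [0, -0.13, 0], "spin": 0}
    - {"claw": 1, "slide": [0.01, -0.13, 0.002], "spin": 0}
    - {"claw": 1, "slide": [0.03, -0.13, 0.006], "spin": 0}
    - {"claw": 1, "slide": [0.06, -0.13, 0.013], "spin": 0}
    - {"claw": 1, "slide": [0.09, -0.13, 0.02], "spin": 0}
    - {"claw": 1, "slide": [0.12, -0.13, 0.026], "spin": 0}
    - {"claw": 1, "slide": [0.15, -0.13, 0.033], "spin": 0}
    - {"claw": 1, "slide": [0.18, -0.13, 0.039], "spin": 0}
    - {"claw": 1, "slide": [0.21, -0.13, 0.046], "spin": 0}
    - {"claw": 1, "slide": [0.235, -0.13, 0.051], "spin": 0}
    - {"claw": 1, "slide": [0.25, -0.13, 0.054], "spin": 0}
    - {"claw": 1, "slide": [0.255, -0.13, 0.055], "spin": 0}

```text
time: 14.4
tool_pos: [0.5473, -0.0707, 0.2504]
orientation: [0.47, -0.53, 0.531, -0.466]
ft_force: [0.9, -0.1, -4.4]
grip_width: 0.407
```

```bash
python3 go.py  .5627 -.2105 .2 .5627 -.2105 .098;python3 -c "
from h import *
grab('side','11')"
```

```text
t 14.4 tcp [ 0.5473 -0.0707  0.2504] jaw -0.125 tooly [-0.003 -0.005 -1.   ] F [ 0.9 -0.1 -4.4] w 0.407 q [ 0.5   0.45 -0.63  1.7   0.3   1.1  -0.35]
[0.5627, -0.2105, 0.2] slide [0.1365 0.0511 0.0328] spin -0.005
[0.5627, -0.2105, 0.098] slide [0.1359 0.1531 0.0331] spin -0.005
```

View pics/side_11.png

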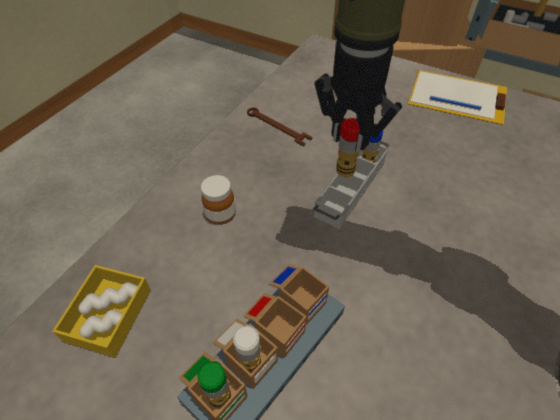

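Red hangs upright at (348,150), and both emptied cartons are still in place. Moving over the third compartment from the left and lowering.

Call:
drive_tool:
  deltas:
    - {"claw": 1, "slide": [0.01, 0, 0.002], "spin": 0}
    - {"claw": 1, "slide": [0.03, 0, 0.007], "spin": 0}
    - {"claw": 1, "slide": [0.06, 0, 0.014], "spin": 0}
    - {"claw": 1, "slide": [0.09, 0.01, 0.022], "spin": 0}
    - {"claw": 1, "slide": [0.115, 0.02, 0.028], "spin": 0}
    - {"claw": 1, "slide": [0.13, 0.035, 0.032], "spin": 0}
    - {"claw": 1, "slide": [0.1365, 0.05, 0.033], "spin": 0}
    - {"claw": 1, "slide": [0.1365, 0.065, 0.033], "spin": 0}
    - {"claw": 1, "slide": [0.1365, 0.075, 0.033], "spin": 0}
    - {"claw": 1, "slide": [0.1365, 0.08, 0.033], "spin": 0}
    - {"claw": 1, "slide": [0.1365, 0.08, 0.033], "spin": 0}
    - {"claw": 1, "slide": [0.1365, 0.08, 0.033], "spin": 0}

```text
time: 15.45
tool_pos: [0.5635, -0.2085, 0.1715]
orientation: [0.47, -0.529, 0.53, -0.467]
ft_force: [-0.1, -0.2, -3.1]
grip_width: 0.411
```

```bash
python3 go.py .5627 -.2105 .097;python3 -c "
from h import *
grab('wrist','12');grab('side','12');f=grab('scene','12')
im=cv2.hconcat([cv2.resize(load(n,'12')['frame'][y:y+160,x:x+160,::-1],(400,400)) for n,x,y in(('side',290,60),('scene',150,60))])
cv2.imwrite('pics/c12.png',im)"
```

```text
t 15.45 tcp [ 0.5635 -0.2085  0.1715] jaw -0.122 tooly [-0.003 -0.004 -1.   ] F [-0.1 -0.2 -3.1] w 0.411 q [ 0.67  0.59 -0.58  1.68  0.38  0.98 -0.17]
[0.5627, -0.2105, 0.097] slide [ 0.0017  0.0745 -0.0003] spin -0.002
```

View pics/c12.png

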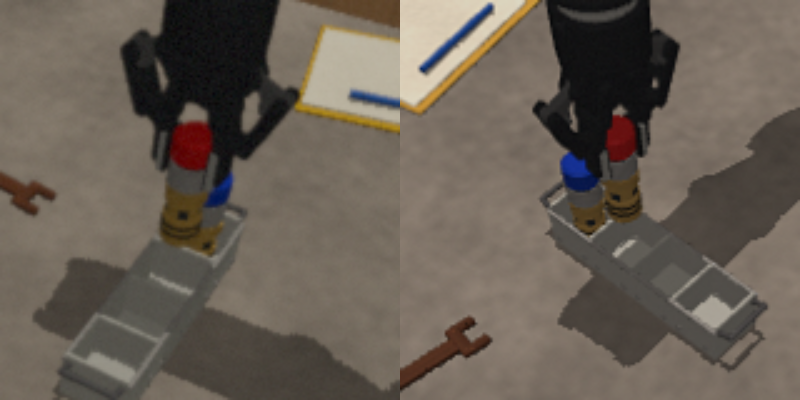

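View pics/wrist_12.png

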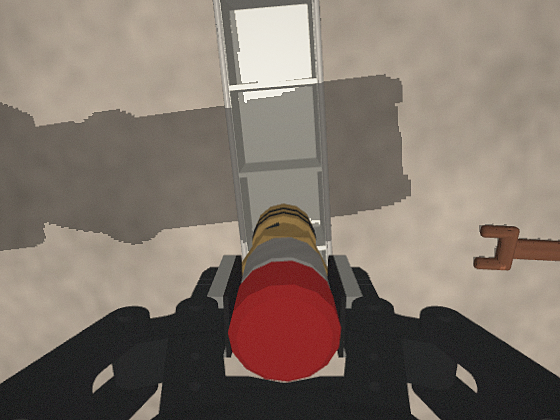

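Red is in line over its compartment and clear of blue. Lowering to contact.

Call:
drive_tool:
  deltas:
    - {"claw": 1, "slide": [0.001, 0.01, 0], "spin": 0}
    - {"claw": 1, "slide": [0.001, 0.025, 0], "spin": 0}
    - {"claw": 1, "slide": [0.001, 0.04, 0], "spin": 0}
    - {"claw": 1, "slide": [0.001, 0.055, 0], "spin": 0}
    - {"claw": 1, "slide": [0.001, 0.065, 0], "spin": 0}
    - {"claw": 1, "slide": [0.001, 0.072, 0], "spin": 0}
    - {"claw": 1, "slide": [0.001, 0.075, 0], "spin": 0}
    - {"claw": 1, "slide": [0.001, 0.0765, 0], "spin": 0}
    - {"claw": 1, "slide": [0.001, 0.078, 0], "spin": 0}
    - {"claw": 1, "slide": [0.001, 0.079, 0], "spin": 0}
    - {"claw": 1, "slide": [0.001, 0.08, 0], "spin": 0}
    - {"claw": 1, "slide": [0.001, 0.081, 0], "spin": 0}
    - {"claw": 1, "slide": [0.001, 0.081, 0], "spin": 0}
    - {"claw": 1, "slide": [0.001, 0.081, 0], "spin": 0}

```text
time: 16.77
tool_pos: [0.5637, -0.2107, 0.0915]
orientation: [0.47, -0.529, 0.531, -0.467]
ft_force: [0.0, -0.5, -1.8]
grip_width: 0.409
```

Call:
drive_tool:
  deltas:
    - {"claw": 1, "slide": [0, 0.0005, 0], "spin": 0}
    - {"claw": 1, "slide": [0, 0.001, 0], "spin": 0}
    - {"claw": 1, "slide": [0, 0.001, 0], "spin": 0}

```text
time: 17.02
tool_pos: [0.5637, -0.2107, 0.0914]
orientation: [0.47, -0.528, 0.531, -0.467]
ft_force: [-2.4, 0.8, 5.5]
grip_width: 0.41
```

Red is seated (+5.5 N). Releasing, rising and heading back for white.

Call:
drive_tool:
  deltas:
    - {"claw": 0.55, "slide": [0, 0, 0], "spin": 0}
    - {"claw": 0.5, "slide": [0, 0, 0], "spin": 0}
    - {"claw": 0.4, "slide": [0, 0, 0], "spin": 0}
    - {"claw": 0.3, "slide": [0, 0, 0], "spin": 0}
    - {"claw": 0.2, "slide": [0, 0, 0], "spin": 0}
    - {"claw": 0.1, "slide": [0, 0, 0], "spin": 0}
    - {"claw": 0.1, "slide": [0, 0, 0], "spin": 0}
    - {"claw": 0.1, "slide": [0, -0.01, 0], "spin": 0}
    - {"claw": 0.1, "slide": [0, -0.025, 0], "spin": 0}
    - {"claw": 0.1, "slide": [0, -0.05, 0], "spin": 0}
    - {"claw": 0.1, "slide": [0, -0.075, 0], "spin": 0}
    - {"claw": 0, "slide": [0, -0.1, 0], "spin": 0}
    - {"claw": 0, "slide": [0, -0.12, 0], "spin": 0}
    - {"claw": 0, "slide": [0, -0.13, 0], "spin": 0}
    - {"claw": 0, "slide": [0, -0.13, 0], "spin": 0}

```text
time: 18.27
tool_pos: [0.565, -0.2099, 0.2243]
orientation: [0.469, -0.527, 0.533, -0.467]
ft_force: [0.7, 0.9, -0.6]
grip_width: 1.0
```

```bash
python3 go.py .541 .26 .22;python3 -c "
from h import *
grab('side','13');f=grab('scene','13')
im=cv2.hconcat([cv2.resize(load(n,'13')['frame'][y:y+160,x:x+160,::-1],(400,400)) for n,x,y in(('side',290,60),('scene',150,60))])
cv2.imwrite('pics/c13.png',im)"
```

```text
t 18.27 tcp [ 0.565  -0.2099  0.2243] jaw -0.123 tooly [ 0.004 -0.007 -1.   ] F [ 0.7  0.9 -0.6] w 1.0 q [ 0.68  0.54 -0.6   1.61  0.34  1.09 -0.13]
[0.541, 0.26, 0.22] slide [-0.4634  0.0007 -0.0816] spin -0.003
```

View pics/c13.png

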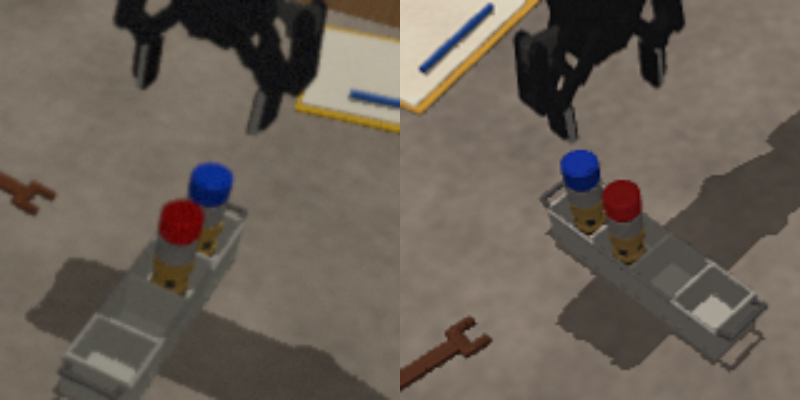

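Blue and red both stand upright, each in its own compartment. On to white.

Call:
drive_tool:
  deltas:
    - {"claw": 0, "slide": [-0.01, 0, -0.002], "spin": 0}
    - {"claw": 0, "slide": [-0.03, 0, -0.006], "spin": 0}
    - {"claw": 0, "slide": [-0.06, 0, -0.011], "spin": 0}
    - {"claw": 0, "slide": [-0.095, 0, -0.017], "spin": 0}
    - {"claw": 0, "slide": [-0.13, 0, -0.023], "spin": 0}
    - {"claw": 0, "slide": [-0.165, 0, -0.029], "spin": 0}
    - {"claw": 0, "slide": [-0.2, 0, -0.035], "spin": 0}
    - {"claw": 0, "slide": [-0.235, 0, -0.041], "spin": 0}
    - {"claw": 0, "slide": [-0.27, 0, -0.047], "spin": 0}
    - {"claw": 0, "slide": [-0.305, 0, -0.053], "spin": 0}
    - {"claw": 0, "slide": [-0.34, 0, -0.06], "spin": 0}
    - {"claw": 0, "slide": [-0.375, 0, -0.066], "spin": 0}
    - {"claw": 0, "slide": [-0.41, 0, -0.072], "spin": 0}
    - {"claw": 0, "slide": [-0.44, 0, -0.077], "spin": 0}
    - {"claw": 0, "slide": [-0.456, 0, -0.08], "spin": 0}
    - {"claw": 0, "slide": [-0.4634, 0, -0.0816], "spin": 0}
    - {"claw": 0, "slide": [-0.4634, 0, -0.0816], "spin": 0}
    - {"claw": 0, "slide": [-0.4634, 0, -0.0816], "spin": 0}
    - {"claw": 0, "slide": [-0.4634, 0, -0.0816], "spin": 0}

```text
time: 19.95
tool_pos: [0.5398, 0.2579, 0.2176]
orientation: [0.47, -0.529, 0.532, -0.465]
ft_force: [0.5, -0.3, -0.4]
grip_width: 1.002
```

Run:
```python
from m import *
import go
f=grab('wrist','14'); C=cloud(f)
for c,m in masks(f).items():
        mm=m&(C[...,2]>.134)&(C[...,2]<.145)&(C[...,1]>.16)&(C[...,0]<.62)
        if mm.sum()<20: print(c,'no');continue
        uv=np.argwhere(mm)[:,::-1]; (cc,r)=cv2.minEnclosingCircle(plane(f,uv,.138)[:,:2].astype(np.float32))
        print(c,mm.sum(),np.median(C[mm][:,2]).round(4),'circ',np.round(cc,4),round(r,4))
go.go([.5405,.2605,.12])
```

```text
blue no
red no
green 2416 0.1378 circ [0.5519 0.3251] 0.0176
white 2391 0.138 circ [0.5401 0.2631] 0.0169
t 20.0 tcp [0.54   0.2578 0.2177] jaw -0.126 tooly [-0.001 -0.008 -1.   ] F [-0.4  0.7 -0.4] w 1.0 q [-0.11  0.55 -0.62  1.62  0.35  1.09 -0.95]
[0.5405, 0.2605, 0.12] slide [-0.0035  0.0977  0.0002] spin -0.006
```

View pics/wrist_14.png

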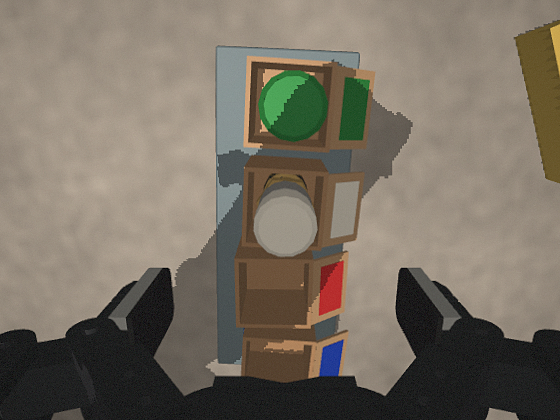

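White is at (285,222), in line between the fingers. Descending and gripping it.

Call:
drive_tool:
  deltas:
    - {"claw": 0, "slide": [-0.0035, 0.015, 0], "spin": 0}
    - {"claw": 0, "slide": [-0.0035, 0.04, 0], "spin": 0}
    - {"claw": 0, "slide": [-0.0035, 0.065, 0], "spin": 0}
    - {"claw": 0, "slide": [-0.0035, 0.085, 0], "spin": 0}
    - {"claw": 0, "slide": [-0.0035, 0.094, 0], "spin": 0}
    - {"claw": 0, "slide": [-0.0035, 0.097, 0], "spin": 0}
    - {"claw": 0, "slide": [-0.0035, 0.097, 0], "spin": 0}
    - {"claw": 0.3, "slide": [-0.0035, 0.097, 0], "spin": 0}
    - {"claw": 0.45, "slide": [-0.0035, 0.097, 0], "spin": 0}
    - {"claw": 0.55, "slide": [-0.0035, 0.097, 0], "spin": 0}
    - {"claw": 0.65, "slide": [-0.0035, 0.097, 0], "spin": 0}
    - {"claw": 0.8, "slide": [-0.0035, 0.097, 0], "spin": 0}
    - {"claw": 1, "slide": [-0.0035, 0.097, 0], "spin": 0}
    - {"claw": 1, "slide": [-0.0035, 0.097, 0], "spin": 0}
    - {"claw": 1, "slide": [-0.0035, 0.097, 0], "spin": 0}
    - {"claw": 1, "slide": [-0.0035, 0.097, 0], "spin": 0}

```text
time: 21.33
tool_pos: [0.5406, 0.2608, 0.1218]
orientation: [0.469, -0.529, 0.532, -0.466]
ft_force: [-0.7, 0.2, 5.2]
grip_width: 0.411
```

```bash
python3 go.py  .5405 .2605 .25;python3 -c "
from h import *
grab('wrist','15')"
```

```text
t 21.33 tcp [0.5406 0.2608 0.1218] jaw -0.126 tooly [ 0.    -0.007 -1.   ] F [-0.7  0.2  5.2] w 0.411 q [-0.15  0.65 -0.56  1.73  0.44  0.89 -1.03]
[0.5405, 0.2605, 0.25] slide [ 0.0013 -0.1282  0.    ] spin -0.006
```

View pics/wrist_15.png

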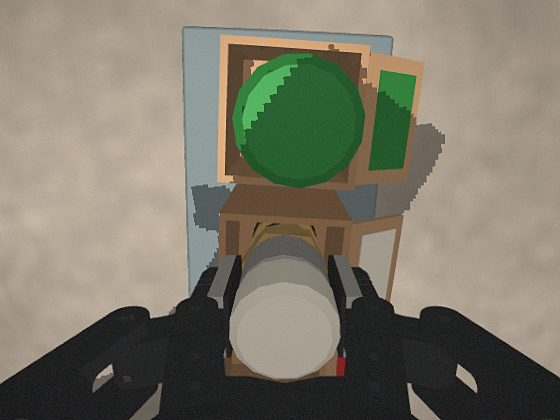

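White is gripped (0.411), and the green carton is undisturbed. Lifting and carrying.

Call:
drive_tool:
  deltas:
    - {"claw": 1, "slide": [0, -0.005, 0], "spin": 0}
    - {"claw": 1, "slide": [0, -0.015, 0], "spin": 0}
    - {"claw": 1, "slide": [0, -0.03, 0], "spin": 0}
    - {"claw": 1, "slide": [0, -0.05, 0], "spin": 0}
    - {"claw": 1, "slide": [0, -0.075, 0], "spin": 0}
    - {"claw": 1, "slide": [0, -0.1, 0], "spin": 0}
    - {"claw": 1, "slide": [0, -0.12, 0], "spin": 0}
    - {"claw": 1, "slide": [0, -0.13, 0], "spin": 0}
    - {"claw": 1, "slide": [0.01, -0.13, 0.002], "spin": 0}
    - {"claw": 1, "slide": [0.03, -0.13, 0.006], "spin": 0}
    - {"claw": 1, "slide": [0.06, -0.13, 0.011], "spin": 0}
    - {"claw": 1, "slide": [0.09, -0.13, 0.017], "spin": 0}
    - {"claw": 1, "slide": [0.12, -0.13, 0.022], "spin": 0}
    - {"claw": 1, "slide": [0.15, -0.13, 0.028], "spin": 0}
    - {"claw": 1, "slide": [0.18, -0.13, 0.034], "spin": 0}
    - {"claw": 1, "slide": [0.21, -0.13, 0.039], "spin": 0}
    - {"claw": 1, "slide": [0.24, -0.13, 0.045], "spin": 0}
    - {"claw": 1, "slide": [0.26, -0.13, 0.049], "spin": 0}
    - {"claw": 1, "slide": [0.27, -0.13, 0.05], "spin": 0}
    - {"claw": 1, "slide": [0.27, -0.13, 0.05], "spin": 0}

```text
time: 23.05
tool_pos: [0.5554, -0.0163, 0.2523]
orientation: [0.469, -0.53, 0.533, -0.463]
ft_force: [0.5, -0.4, -3.5]
grip_width: 0.411
```

```bash
python3 go.py  .5648 -.1555 .17;python3 -c "
from h import *
grab('side','16')"
```

```text
t 23.05 tcp [ 0.5554 -0.0163  0.2523] jaw -0.131 tooly [-0.003 -0.009 -1.   ] F [ 0.5 -0.4 -3.5] w 0.411 q [ 0.39  0.45 -0.62  1.69  0.29  1.1  -0.45]
[0.5648, -0.1555, 0.17] slide [0.1361 0.0835 0.0276] spin -0.011
```

View pics/side_16.png

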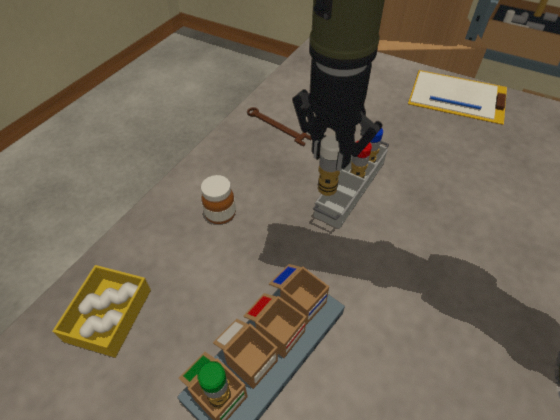

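White hangs upright at (328,165), and all the cartons are in place. Moving over the second compartment from the left.

Call:
drive_tool:
  deltas:
    - {"claw": 1, "slide": [0.01, 0, 0.002], "spin": 0}
    - {"claw": 1, "slide": [0.03, 0, 0.006], "spin": 0}
    - {"claw": 1, "slide": [0.06, 0, 0.012], "spin": 0}
    - {"claw": 1, "slide": [0.09, 0.01, 0.018], "spin": -0.01}
    - {"claw": 1, "slide": [0.115, 0.02, 0.023], "spin": -0.01}
    - {"claw": 1, "slide": [0.13, 0.035, 0.026], "spin": -0.01}
    - {"claw": 1, "slide": [0.136, 0.05, 0.0275], "spin": -0.01}
    - {"claw": 1, "slide": [0.136, 0.065, 0.0275], "spin": -0.01}
    - {"claw": 1, "slide": [0.136, 0.075, 0.0275], "spin": -0.01}
    - {"claw": 1, "slide": [0.136, 0.082, 0.0275], "spin": -0.01}
    - {"claw": 1, "slide": [0.136, 0.082, 0.0275], "spin": -0.01}
    - {"claw": 1, "slide": [0.136, 0.082, 0.0275], "spin": -0.01}

```text
time: 24.1
tool_pos: [0.5655, -0.1515, 0.1718]
orientation: [0.472, -0.527, 0.53, -0.468]
ft_force: [-0.3, 0.6, -3.2]
grip_width: 0.405
```

```bash
python3 go.py .5648 -.1555 .0918;python3 -c "
from h import *
grab('wrist','17');grab('side','17');f=grab('scene','17')
im=cv2.hconcat([cv2.resize(load(n,'17')['frame'][y:y+160,x:x+160,::-1],(400,400)) for n,x,y in(('side',290,60),('scene',150,60))])
cv2.imwrite('pics/c17.png',im)"
```

```text
t 24.1 tcp [ 0.5655 -0.1515  0.1718] jaw -0.117 tooly [-0.002 -0.007 -1.   ] F [-0.3  0.6 -3.2] w 0.405 q [ 0.57  0.57 -0.57  1.72  0.37  0.96 -0.26]
[0.5648, -0.1555, 0.0918] slide [ 0.0035  0.08   -0.0002] spin 0.003
```

View pics/c17.png

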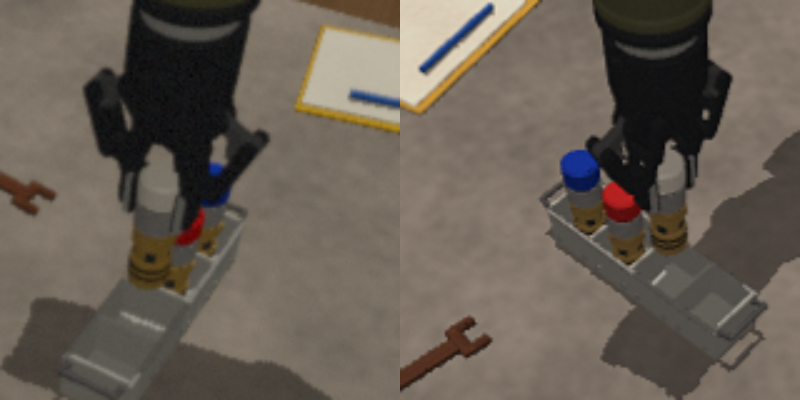

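View pics/wrist_17.png

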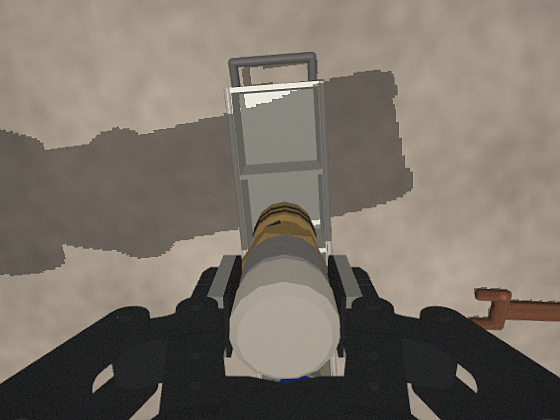

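White is aligned over its compartment. Lowering to contact.

Call:
drive_tool:
  deltas:
    - {"claw": 1, "slide": [0.003, 0.01, 0], "spin": 0}
    - {"claw": 1, "slide": [0.003, 0.025, 0], "spin": 0}
    - {"claw": 1, "slide": [0.003, 0.04, 0], "spin": 0}
    - {"claw": 1, "slide": [0.003, 0.055, 0], "spin": 0}
    - {"claw": 1, "slide": [0.003, 0.065, 0], "spin": 0}
    - {"claw": 1, "slide": [0.003, 0.072, 0], "spin": 0}
    - {"claw": 1, "slide": [0.003, 0.075, 0], "spin": 0}
    - {"claw": 1, "slide": [0.003, 0.0765, 0], "spin": 0}
    - {"claw": 1, "slide": [0.003, 0.078, 0], "spin": 0}
    - {"claw": 1, "slide": [0.003, 0.079, 0], "spin": 0}
    - {"claw": 1, "slide": [0.003, 0.08, 0], "spin": 0}
    - {"claw": 1, "slide": [0.003, 0.081, 0], "spin": 0}
    - {"claw": 1, "slide": [0.003, 0.0815, 0], "spin": 0}
    - {"claw": 1, "slide": [0.003, 0.0815, 0], "spin": 0}

```text
time: 25.42
tool_pos: [0.5658, -0.1558, 0.0918]
orientation: [0.471, -0.526, 0.531, -0.468]
ft_force: [-0.6, -0.1, 2.1]
grip_width: 0.409
```

Call:
drive_tool:
  deltas:
    - {"claw": 0.55, "slide": [0, 0, 0], "spin": 0}
    - {"claw": 0.5, "slide": [0, 0, 0], "spin": 0}
    - {"claw": 0.4, "slide": [0, 0, 0], "spin": 0}
    - {"claw": 0.3, "slide": [0, 0, 0], "spin": 0}
    - {"claw": 0.2, "slide": [0, 0, 0], "spin": 0}
    - {"claw": 0.1, "slide": [0, 0, 0], "spin": 0}
    - {"claw": 0.1, "slide": [0, 0, 0], "spin": 0}
    - {"claw": 0.1, "slide": [0, -0.01, 0], "spin": 0}
    - {"claw": 0.1, "slide": [0, -0.025, 0], "spin": 0}
    - {"claw": 0.1, "slide": [0, -0.05, 0], "spin": 0}
    - {"claw": 0.1, "slide": [0, -0.075, 0], "spin": 0}
    - {"claw": 0, "slide": [0, -0.1, 0], "spin": 0}
    - {"claw": 0, "slide": [0, -0.12, 0], "spin": 0}
    - {"claw": 0, "slide": [0, -0.13, 0], "spin": 0}
    - {"claw": 0, "slide": [0, -0.13, 0], "spin": 0}

```text
time: 26.67
tool_pos: [0.5668, -0.1547, 0.2246]
orientation: [0.471, -0.525, 0.532, -0.469]
ft_force: [1.1, -0.2, -0.0]
grip_width: 0.998
```

Run:
```python
from m import *
import go
f=load('wrist','15'); C=cloud(f); m=masks(f)['green']
mm=m&(C[...,2]>.134)&(C[...,2]<.145)
uv=np.argwhere(mm)[:,::-1]; print(cv2.minEnclosingCircle(plane(f,uv,.138)[:,:2].astype(np.float32)))
grab('side','18');f=grab('scene','18')
im=cv2.hconcat([cv2.resize(load(n,'18')['frame'][y:y+160,x:x+160,::-1],(400,400)) for n,x,y in(('side',290,60),('scene',150,60))])
cv2.imwrite('pics/c18.png',im)
go.go([.553,.3245,.22])
```

```text
((0.5518984198570251, 0.3251859247684479), 0.017438573762774467)
t 26.77 tcp [ 0.5653 -0.1549  0.2214] jaw -0.118 tooly [ 0.    -0.008 -1.   ] F [-0.2 -0.   0.4] w 1.001 q [ 0.6   0.52 -0.59  1.66  0.33  1.07 -0.22]
[0.553, 0.3245, 0.22] slide [-0.4746 -0.0025 -0.0686] spin 0.002
```

View pics/c18.png

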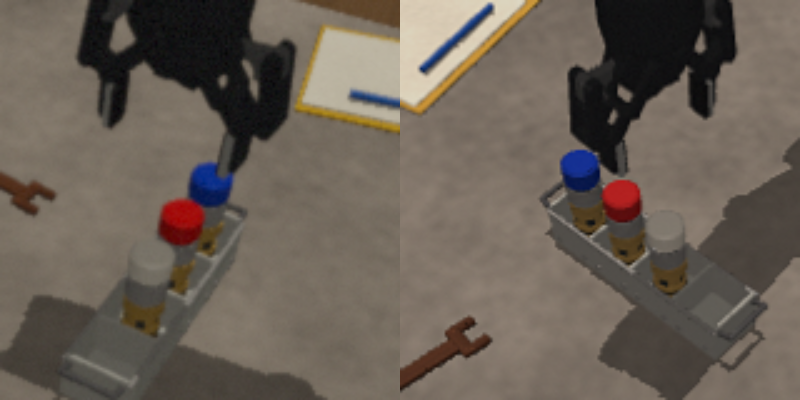

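Three now stand upright, and green is at (0.5525, 0.325). Moving to it.

Call:
drive_tool:
  deltas:
    - {"claw": 0, "slide": [-0.01, 0, -0.001], "spin": 0}
    - {"claw": 0, "slide": [-0.03, 0, -0.004], "spin": 0}
    - {"claw": 0, "slide": [-0.06, 0, -0.008], "spin": 0}
    - {"claw": 0, "slide": [-0.095, 0, -0.013], "spin": 0}
    - {"claw": 0, "slide": [-0.13, 0, -0.018], "spin": 0}
    - {"claw": 0, "slide": [-0.165, 0, -0.023], "spin": 0}
    - {"claw": 0, "slide": [-0.2, 0, -0.028], "spin": 0}
    - {"claw": 0, "slide": [-0.235, 0, -0.033], "spin": 0}
    - {"claw": 0, "slide": [-0.27, 0, -0.038], "spin": 0}
    - {"claw": 0, "slide": [-0.305, 0, -0.044], "spin": 0}
    - {"claw": 0, "slide": [-0.34, 0, -0.049], "spin": 0}
    - {"claw": 0, "slide": [-0.375, 0, -0.054], "spin": 0}
    - {"claw": 0, "slide": [-0.41, 0, -0.059], "spin": 0}
    - {"claw": 0, "slide": [-0.44, 0, -0.064], "spin": 0}
    - {"claw": 0, "slide": [-0.46, 0, -0.067], "spin": 0}
    - {"claw": 0, "slide": [-0.47, 0, -0.0685], "spin": 0}
    - {"claw": 0, "slide": [-0.475, 0, -0.069], "spin": 0}
    - {"claw": 0, "slide": [-0.475, 0, -0.069], "spin": 0}
    - {"claw": 0, "slide": [-0.475, 0, -0.069], "spin": 0}
    - {"claw": 0, "slide": [-0.475, 0, -0.069], "spin": 0}

```text
time: 28.43
tool_pos: [0.5533, 0.3229, 0.2172]
orientation: [0.471, -0.527, 0.532, -0.467]
ft_force: [-0.3, -0.9, -0.1]
grip_width: 1.0
```

Run:
```python
from m import *
import go
f=grab('wrist','19'); C=cloud(f); m=masks(f)['green']
mm=m&(C[...,2]>.134)&(C[...,2]<.145)
uv=np.argwhere(mm)[:,::-1]; print(cv2.minEnclosingCircle(plane(f,uv,.138)[:,:2].astype(np.float32)))
go.go([.5528,.3248,.12])
```

```text
((0.5519578456878662, 0.3265421688556671), 0.017923979088664055)
t 28.48 tcp [0.5533 0.323  0.2174] jaw -0.12 tooly [ 0.    -0.009 -1.   ] F [-0.7  0.9 -0.1] w 1.0 q [-0.23  0.61 -0.59  1.51  0.36  1.14 -1.01]
[0.5528, 0.3248, 0.12] slide [-0.0026  0.0974 -0.0009] spin -0.0
```

View pics/wrist_19.png

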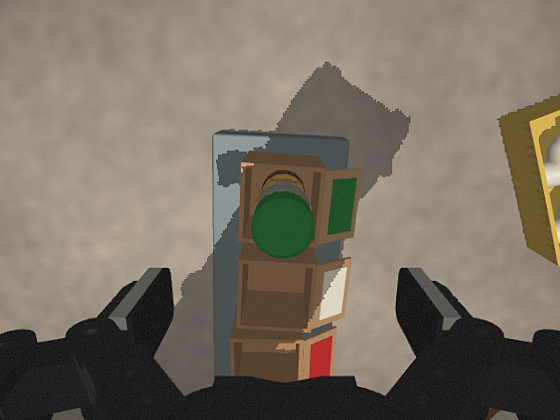

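Green is at (282,222), in line. Descending and gripping it.

Call:
drive_tool:
  deltas:
    - {"claw": 0, "slide": [-0.003, 0.015, -0.001], "spin": 0}
    - {"claw": 0, "slide": [-0.003, 0.04, -0.001], "spin": 0}
    - {"claw": 0, "slide": [-0.003, 0.065, -0.001], "spin": 0}
    - {"claw": 0, "slide": [-0.003, 0.085, -0.001], "spin": 0}
    - {"claw": 0, "slide": [-0.003, 0.094, -0.001], "spin": 0}
    - {"claw": 0, "slide": [-0.003, 0.097, -0.001], "spin": 0}
    - {"claw": 0, "slide": [-0.003, 0.097, -0.001], "spin": 0}
    - {"claw": 0.3, "slide": [-0.003, 0.097, -0.001], "spin": 0}
    - {"claw": 0.45, "slide": [-0.003, 0.097, -0.001], "spin": 0}
    - {"claw": 0.55, "slide": [-0.003, 0.097, -0.001], "spin": 0}
    - {"claw": 0.65, "slide": [-0.003, 0.097, -0.001], "spin": 0}
    - {"claw": 0.8, "slide": [-0.003, 0.097, -0.001], "spin": 0}
    - {"claw": 1, "slide": [-0.003, 0.097, -0.001], "spin": 0}
    - {"claw": 1, "slide": [-0.003, 0.097, -0.001], "spin": 0}
    - {"claw": 1, "slide": [-0.003, 0.097, -0.001], "spin": 0}
    - {"claw": 1, "slide": [-0.003, 0.097, -0.001], "spin": 0}

```text
time: 29.82
tool_pos: [0.553, 0.3255, 0.1214]
orientation: [0.471, -0.526, 0.532, -0.468]
ft_force: [-1.5, 0.4, 5.3]
grip_width: 0.407
```

```bash
python3 go.py  .553 .3248 .25  .568 -.1005 .25;python3 -c "
from h import *
grab('wrist','20')"
```

```text
t 29.82 tcp [0.553  0.3255 0.1214] jaw -0.12 tooly [ 0.002 -0.009 -1.   ] F [-1.5  0.4  5.3] w 0.407 q [-0.26  0.7  -0.55  1.62  0.43  0.95 -1.08]
[0.553, 0.3248, 0.25] slide [ 0.0018 -0.1285  0.0004] spin -0.0
[0.568, -0.1005, 0.25] slide [ 0.4222 -0.1249  0.0663] spin -0.0
```

View pics/wrist_20.png

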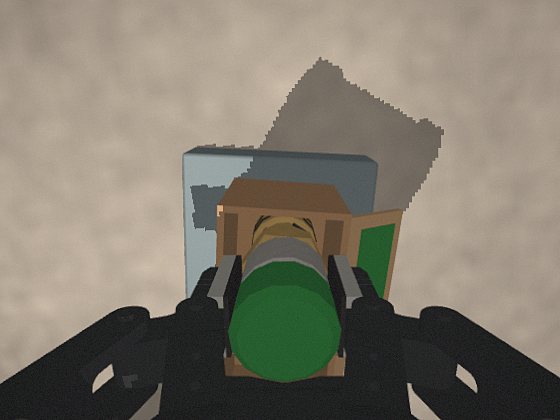

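Green is gripped (0.407). Lifting and carrying it over the empty cartons.

Call:
drive_tool:
  deltas:
    - {"claw": 1, "slide": [0, -0.005, 0], "spin": 0}
    - {"claw": 1, "slide": [0, -0.015, 0], "spin": 0}
    - {"claw": 1, "slide": [0, -0.03, 0], "spin": 0}
    - {"claw": 1, "slide": [0, -0.05, 0], "spin": 0}
    - {"claw": 1, "slide": [0, -0.075, 0], "spin": 0}
    - {"claw": 1, "slide": [0, -0.1, 0], "spin": 0}
    - {"claw": 1, "slide": [0, -0.12, 0], "spin": 0}
    - {"claw": 1, "slide": [0, -0.13, 0], "spin": 0}
    - {"claw": 1, "slide": [0.01, -0.13, 0.002], "spin": 0}
    - {"claw": 1, "slide": [0.03, -0.13, 0.005], "spin": 0}
    - {"claw": 1, "slide": [0.06, -0.13, 0.009], "spin": 0}
    - {"claw": 1, "slide": [0.09, -0.13, 0.014], "spin": 0}
    - {"claw": 1, "slide": [0.12, -0.13, 0.019], "spin": 0}
    - {"claw": 1, "slide": [0.15, -0.13, 0.024], "spin": 0}
    - {"claw": 1, "slide": [0.18, -0.13, 0.028], "spin": 0}
    - {"claw": 1, "slide": [0.21, -0.13, 0.033], "spin": 0}
    - {"claw": 1, "slide": [0.24, -0.13, 0.038], "spin": 0}
    - {"claw": 1, "slide": [0.265, -0.13, 0.042], "spin": 0}
    - {"claw": 1, "slide": [0.28, -0.13, 0.044], "spin": 0}
    - {"claw": 1, "slide": [0.28, -0.13, 0.044], "spin": 0}

```text
time: 31.53
tool_pos: [0.5621, 0.0369, 0.252]
orientation: [0.471, -0.528, 0.534, -0.464]
ft_force: [-0.1, -1.1, -3.7]
grip_width: 0.407
```

```bash
python3 go.py  .5675 -.1005 .17;python3 -c "
from h import *
grab('side','21')"
```

```text
t 31.53 tcp [0.5621 0.0369 0.252 ] jaw -0.127 tooly [-0.002 -0.012 -1.   ] F [-0.1 -1.1 -3.7] w 0.407 q [ 0.28  0.46 -0.61  1.67  0.3   1.11 -0.54]
[0.5675, -0.1005, 0.17] slide [0.1346 0.0837 0.0227] spin -0.007
```

View pics/side_21.png

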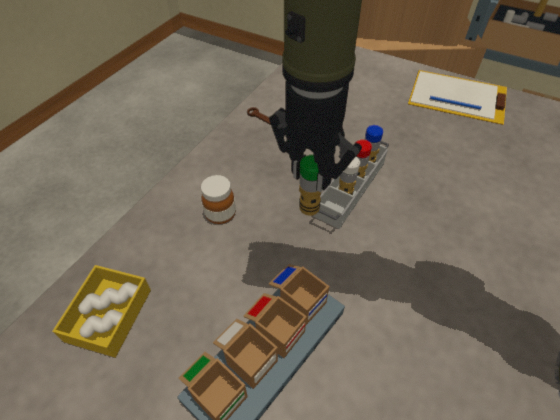

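Green hangs upright at (310,185) and all four cartons are empty and in place. Now over the left compartment.

Call:
drive_tool:
  deltas:
    - {"claw": 1, "slide": [0.01, 0, 0.002], "spin": 0}
    - {"claw": 1, "slide": [0.03, 0, 0.005], "spin": 0}
    - {"claw": 1, "slide": [0.06, 0, 0.01], "spin": 0}
    - {"claw": 1, "slide": [0.09, 0.01, 0.015], "spin": 0}
    - {"claw": 1, "slide": [0.115, 0.02, 0.02], "spin": 0}
    - {"claw": 1, "slide": [0.13, 0.035, 0.022], "spin": 0}
    - {"claw": 1, "slide": [0.1345, 0.05, 0.0225], "spin": 0}
    - {"claw": 1, "slide": [0.1345, 0.065, 0.0225], "spin": 0}
    - {"claw": 1, "slide": [0.1345, 0.075, 0.0225], "spin": 0}
    - {"claw": 1, "slide": [0.1345, 0.082, 0.0225], "spin": 0}
    - {"claw": 1, "slide": [0.1345, 0.082, 0.0225], "spin": 0}
    - {"claw": 1, "slide": [0.1345, 0.082, 0.0225], "spin": 0}

```text
time: 32.58
tool_pos: [0.5676, -0.0966, 0.1717]
orientation: [0.471, -0.528, 0.532, -0.465]
ft_force: [0.2, -0.2, -3.5]
grip_width: 0.405
```

```bash
python3 go.py .5675 -.1005 .0914;python3 -c "
from h import *
grab('wrist','22');grab('side','22');f=grab('scene','22')
im=cv2.hconcat([cv2.resize(load(n,'22')['frame'][y:y+160,x:x+160,::-1],(400,400)) for n,x,y in(('side',290,60),('scene',150,60))])
cv2.imwrite('pics/c22.png',im)"
```

```text
t 32.58 tcp [ 0.5676 -0.0966  0.1717] jaw -0.124 tooly [-0.001 -0.01  -1.   ] F [ 0.2 -0.2 -3.5] w 0.405 q [ 0.48  0.55 -0.56  1.75  0.36  0.94 -0.36]
[0.5675, -0.1005, 0.0914] slide [0.0031 0.0803 0.0004] spin -0.004
```

View pics/c22.png

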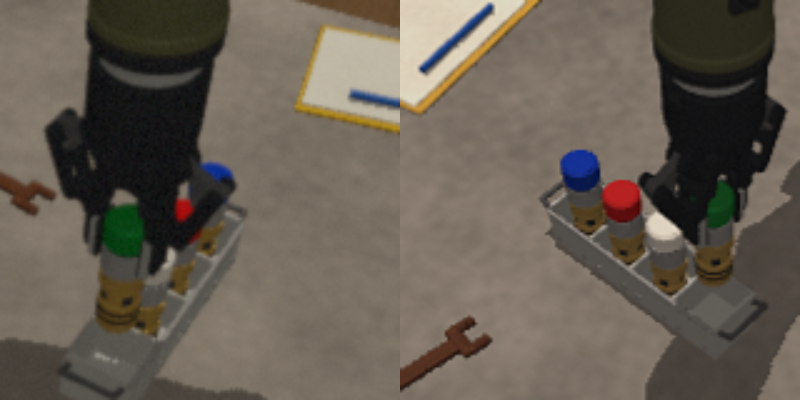

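View pics/wrist_22.png

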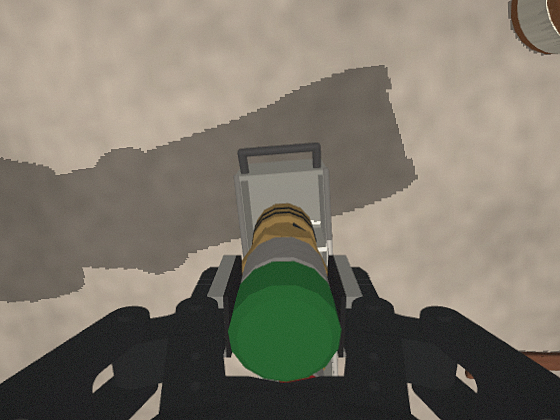

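Green is in line over the last compartment. Lowering.

Call:
drive_tool:
  deltas:
    - {"claw": 1, "slide": [0.003, 0.01, 0], "spin": 0}
    - {"claw": 1, "slide": [0.003, 0.025, 0], "spin": 0}
    - {"claw": 1, "slide": [0.003, 0.04, 0], "spin": 0}
    - {"claw": 1, "slide": [0.003, 0.055, 0], "spin": 0}
    - {"claw": 1, "slide": [0.003, 0.065, 0], "spin": 0}
    - {"claw": 1, "slide": [0.003, 0.072, 0], "spin": 0}
    - {"claw": 1, "slide": [0.003, 0.075, 0], "spin": 0}
    - {"claw": 1, "slide": [0.003, 0.0765, 0], "spin": 0}
    - {"claw": 1, "slide": [0.003, 0.078, 0], "spin": 0}
    - {"claw": 1, "slide": [0.003, 0.079, 0], "spin": 0}
    - {"claw": 1, "slide": [0.003, 0.08, 0], "spin": 0}
    - {"claw": 1, "slide": [0.003, 0.081, 0], "spin": 0}
    - {"claw": 1, "slide": [0.003, 0.0815, 0], "spin": 0}
    - {"claw": 1, "slide": [0.003, 0.0815, 0], "spin": 0}

```text
time: 33.9
tool_pos: [0.5679, -0.1008, 0.0914]
orientation: [0.47, -0.527, 0.533, -0.466]
ft_force: [-0.9, -0.7, -0.8]
grip_width: 0.407
```

Call:
drive_tool:
  deltas:
    - {"claw": 1, "slide": [0, 0.0005, 0], "spin": 0}
    - {"claw": 1, "slide": [0, 0.001, 0], "spin": 0}
    - {"claw": 1, "slide": [0, 0.001, 0], "spin": 0}

```text
time: 34.15
tool_pos: [0.568, -0.1008, 0.0914]
orientation: [0.47, -0.527, 0.533, -0.466]
ft_force: [-4.1, -0.6, 8.0]
grip_width: 0.407
```

Seated (+8 N). Releasing, rising and backing off.

Call:
drive_tool:
  deltas:
    - {"claw": 0.55, "slide": [0, 0, 0], "spin": 0}
    - {"claw": 0.5, "slide": [0, 0, 0], "spin": 0}
    - {"claw": 0.4, "slide": [0, 0, 0], "spin": 0}
    - {"claw": 0.3, "slide": [0, 0, 0], "spin": 0}
    - {"claw": 0.2, "slide": [0, 0, 0], "spin": 0}
    - {"claw": 0.1, "slide": [0, 0, 0], "spin": 0}
    - {"claw": 0.1, "slide": [0, 0, 0], "spin": 0}
    - {"claw": 0.1, "slide": [0, -0.01, 0], "spin": 0}
    - {"claw": 0.1, "slide": [0, -0.025, 0], "spin": 0}
    - {"claw": 0.1, "slide": [0, -0.05, 0], "spin": 0}
    - {"claw": 0.1, "slide": [0, -0.075, 0], "spin": 0}
    - {"claw": 0, "slide": [0, -0.1, 0], "spin": 0}
    - {"claw": 0, "slide": [0, -0.13, 0], "spin": 0}
    - {"claw": 0, "slide": [0, -0.15, 0], "spin": 0}
    - {"claw": 0, "slide": [0, -0.16, 0], "spin": 0}
    - {"claw": 0, "slide": [0, -0.16, 0], "spin": 0}
    - {"claw": 0, "slide": [0, -0.16, 0], "spin": 0}

```text
time: 35.57
tool_pos: [0.5675, -0.0991, 0.2512]
orientation: [0.47, -0.527, 0.534, -0.466]
ft_force: [0.4, -0.4, -0.5]
grip_width: 0.997
```

Run:
```python
from m import *
import go
go.go([.5,0,.25])
for n in('scene','side'):
    f=grab(n,'23'); C=cloud(f)
    for c,m in masks(f).items():
        mm=m&(C[...,2]>.1)&(C[...,2]<.113)&(C[...,1]<0)&(C[...,1]>-.35)&(C[...,0]<.65)
        if mm.sum()<10: print(n,c,'none');continue
        uv=np.argwhere(mm)[:,::-1]; cc,r=cv2.minEnclosingCircle(plane(f,uv,.108)[:,:2].astype(np.float32)); print(n,c,np.median(C[mm][:,2]).round(4),np.round(cc,4),round(r,4))
im=cv2.hconcat([cv2.resize(load(n,'23')['frame'][y:y+160,x:x+160,::-1],(400,400)) for n,x,y in(('side',270,90),('scene',170,80))])
cv2.imwrite('pics/c23.png',im)
```

```text
t 35.57 tcp [ 0.5675 -0.0991  0.2512] jaw -0.125 tooly [ 0.001 -0.012 -1.   ] F [ 0.4 -0.4 -0.5] w 0.997 q [ 0.51  0.47 -0.59  1.64  0.3   1.12 -0.29]
[0.5, 0, 0.25] slide [-0.09   -0.     -0.0793] spin -0.005
scene blue 0.1063 [ 0.5649 -0.2641] 0.0194
scene red 0.1064 [ 0.5678 -0.209 ] 0.0189
scene green 0.1065 [ 0.5721 -0.0989] 0.0181
scene white 0.1064 [ 0.5687 -0.155 ] 0.0177
side blue 0.1063 [ 0.5512 -0.2628] 0.0178
side red 0.1069 [ 0.5608 -0.2076] 0.0199
side green 0.1068 [ 0.5652 -0.0976] 0.0189
side white 0.107 [ 0.5644 -0.1548] 0.0177
```

View pics/c23.png

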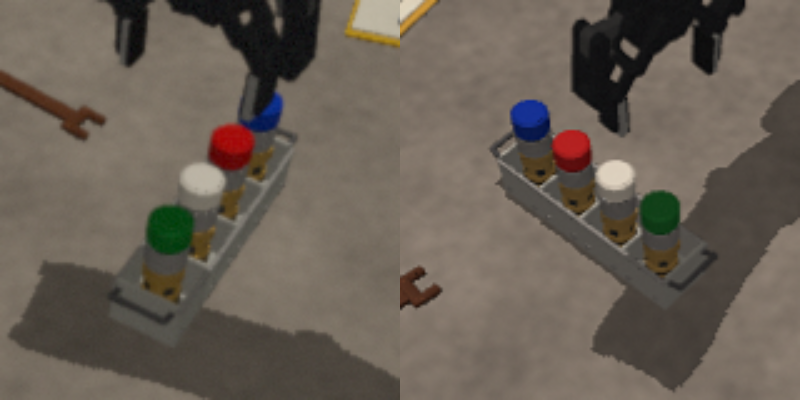

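View pics/scene_23.png

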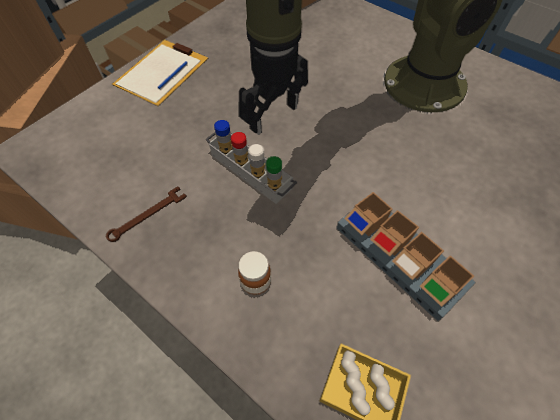

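All four stand upright with their tops at 106–107 mm, against 108 expected. The cartons and jar (254,270) are where they started, and the gripper is clear. Handing in.

```bash
python3 -c "
from workcell import ctrl
print(ctrl.finish_job())"
```

```text
the job is handed in; nothing more can be done
None
```

All four cartridges are in the rack, upright with knob up, one to a compartment. Seen from the robot they stand green, white, red, blue from left to right, the same order as their cartons. I handed the job in at about 36 s of the 112 s allowed.

- **Setting down:** I lowered each one until the wrist force showed it resting on the rack floor (2 to 8 N), and only then opened the fingers.
- **Last checks:** The scene and side views put all four knob tops at 106–107 mm, against 108 mm expected. In the last scene picture the cartons and the jar are where they started, and the gripper was open and well clear.
- **What disagreed:** For the placed cartridges, the two cameras differed by 4–14 mm in x. Blue was worst because a finger partly hid it in the side view. In the pictures each one stands inside its own compartment.
- **Tool tilt:** The tool drifted to about 0.012 rad off vertical by the end, which had no visible effect.

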